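Hang the focus target and set the focus dial free of backlash

ROBOT

A 7-joint arm with a two-finger parallel gripper is mounted at the origin on the work surface. World frame = base frame: x ahead of the robot, y to its left, z up, the work surface at z = 0. Lengths are in m, angles in rad, forces in N, time in s.
With the tool pointing down it reaches from about 0.425 to 1.025 m from the base axis. Payload 9.4 kg.
Tool frame: the origin (TCP) lies at the very end of the fingers, on their centre line; the grasp point (between the pads) lies 19 mm behind it; x points along the fingers, z is the direction in which the jaws open and shut, and the axes are right-handed (so a half turn about x gives the same grasp; the last joint's range is limited). The gripper opens to 93 mm and grips with 3 to 60 N. Pads are 15 mm wide; open, the fingers measure 128 mm over their backs; the gripper's body (75 mm by 188 mm) begins 65 mm behind the grasp point.
Start: joints at [1.043, 0.599, -0.003, 1.599, 0.002, 0.943, -0.08], TCP at [0.316, -0.653, 0.219] pointing down, gripper open.
Joint ranges: [-2.57, 2.57], [-0.35, 1.97], [-1.29, 1.29], [0.11, 2.56], [-1.05, 4.19], [0.11, 1.86], [-2.63, 2.63]. Speed limits (rad/s): [2.22, 2.22, 3.01, 3.01, 3.14, 3.14, 3.14].

INTERFACE

Orientations are given as a unit quaternion [w, x, y, z].
In Python, from bench import arm gives the robot as it stands.
- The arm moves only by the tool carry_out, never from a script. Its argument "targets" is a list of rows, each an object of numbers: "grip": the opening, from 0 (shut) to 1 (fully open); "tx", "ty", "tz": the shift along the tool's x, y, z in mm; "ax", "ay", "az": the turn, a rotation vector about the tool's x, y, z in degrees. A call has 1 to 12 rows; each row is the pose to reach, as a shift and turn from the pose commanded when the call began, along the tool's axes at that moment; what a row does not reach only later rows make up. A row lasts 1/12 s, in which the tool goes at most 41.7 mm and 7.16 degrees, less where a joint would pass 70% of its speed; a pose out of reach is approached as far as the arm can. A call with a gripper value outside its range is refused whole. The fingers move at their own pace and stop on an object; "grip_force" is the grip in N (left out, the last holds). Time passes only in rows, so rows that repeat a pose let the fingers close. It gives the time, the measured TCP pose, the force and the opening at its end, in the units of the state.
- arm.get_obs(): the state, without advancing time (a new reading comes with each control period).
- arm.grab_frame(name): name is "scene" or "top" or "wrist"; returns a dict with "img" (400x640x3 uint8, blue, green, red), "intrinsics" (3x3 intrinsics, pixels), "R" (3x3) and "t" (3): a world point X has camera coordinates R X + t. Camera axes: x right, y down, z forward; pixel columns grow to the right and rows downward; lengths in m; the calibration is good to about 2 mm. A picture is of the moment at which its call begins. There is no depth.
- arm.job_done(): hands the job in, once; it reports no verdict.
The state is a dict: "t": time; "q": joint angles; "joint_velocities": joint speeds; "effort": joint torques, N m; "tool_pos": TCP position; "eef_rot": TCP orientation; "wrist_force": force on the tool from outside, world axes, zero at the start; "ft_torque": the same for the moment, N m; "grip_width": finger opening in m.
Only numpy, scipy, OpenCV 4.12 (cv2) and the standard library are available. Lean on these libraries where they do the work, as an engineer would, in place of code of your own. Each camera call takes 0.05 s, during which the arm holds its last target.

TASK

In the card shop's photo corner, take the yellow slotted target plate out of the rack and hang it on the stand's pin, sliding its side slot over the pin until the pin sits up in the notch, and let go. Then set the white focus dial to the red mark with its blue knob, free of backlash: turn it back anticlockwise until the pointer is at least 10 degrees short of the mark, come up to the mark turning clockwise only, and let go with the slack still taken up that way (if you run past, back off and come up again). Do not turn the bezel that carries the mark, and leave everything else where it is.

Things in the scene. Friction and masses are not known exactly. Their poses are not given: they have to be found in the camera images.
- plate: yellow focus-target plate, black and white checker on both faces, 8 mm thick (its x), 80 mm wide (its y), 142 mm tall (its z), 0.08 to 0.17 kg. Origin: centre of its underside. A hanging slot opens at its +y edge (see notch); a grip tab 40 mm wide tops it, from 100 to 142 mm. Starts upright in one of the rack's two grooves
- notch (a point): where the pin's centre line lies in the plate once seated: on the plate's middle line (y = 0), 87 mm above its underside; axes as the plate's. The slot is 14 mm high, 70 to 84 mm above the underside, from the +y edge in to y = -6 mm; over its inner end a notch (y -6 to +6 mm) rises to 90 mm. So the slot's mid-height is 10 mm below this point
- tab (a point): middle of the plate's grip tab, 124 mm above its underside
- rack: wooden rack 140 x 100 x 35 mm, fixed. Origin: centre of its underside. Two grooves along its y, at x = -40 and +40 mm, 11 mm wide, floor 12 mm above the table, so 23 mm deep
- stand: target stand, fixed: dark steel foot and an aluminium post. Origin on the table. Its -x is the side to which the pin points, z is up. The post is 30 mm wide, its face at x = +20 mm, its top 129 mm above the table
- pin (a point): middle of the stand's level steel pin, 125 mm above the table; axes as the stand's. 6 mm thick, along x, free from the post's face (17 mm to +x) to a red head 18 mm across (19 mm to -x), too large for the slot: the plate goes on sideways, along the stand's y, its x along the pin, either face to the front
- console: grey camera console, fixed. Origin: centre of its foot. Its 150 x 150 mm sloped face with the focus dial looks to its own -x and up: the normal, which is the dial's axis, is 0.6 rad (34 degrees) from vertical. Face middle 105 mm above the table, its upper edge 147 mm; a black camera head 90 mm high stands at its -y side
- mark (a point): inner end of the red mark on the black bezel around the dial, 46 mm from the dial's axis
- pointer (a point): outer end of the black pointer line on the white dial, 44 mm from its axis; it stands beside the mark when the dial is set
- knob_grip (a point): on the dial's axis, 36 mm out from the sloped face, at the middle of the grip height of the blue knob's bar. Axes: x along the bar, y across it, z out of the face along the dial's axis. The bar is 44 mm long, 14 mm wide, from 15 to 51 mm out from the face; the white dial (88 mm across) has its surface 10 mm out
- dial (a joint): angle of the white dial's pointer from the red mark, rad: 0 on the mark, positive past it clockwise, negative short of it, as seen looking at the face. It starts 0.35 to 0.65 past the mark. Friction about 0.12 N m; it stays where it is left
- knob (a joint): angle of the blue knob against the dial, rad: the lost motion (backlash) between them, 0 to 0.35, clockwise positive; at 0 the white tick on top of the bar is in line with the pointer. At 0.35 the slack is taken up clockwise and turning clockwise carries the dial along; at 0 turning anticlockwise does. In between the knob turns freely (0.015 N m) and the dial stands still
- bezel (a joint): angle of the bezel with the red mark, rad, clockwise positive, 0 with the mark at the top of the slope. Very stiff (2 N m); it must stay where it is
- card_case: grey card case 8 x 82 x 125 mm with a blue, red and orange card, standing in the other groove of the rack; no slot; leave alone. Origin: centre of its underside
- deck_box: orange deck box 50 x 72 x 95 mm with a black band; leave alone. Origin: centre of its underside
- booster_box: red carton 75 x 130 x 55 mm; leave alone. Origin: centre of its underside
- case_stack: low grey stack of card cases 80 x 115 x 24 mm; leave alone. Origin: centre of its underside
- loupe: small black loupe, 36 mm across, 34 mm high; leave alone. Origin: centre of its underside
- dice_jar: green glass jar 60 mm across, 85 mm high; leave alone. Origin: centre of its underside
- screwdriver: screwdriver 150 mm long lying on the table; leave alone
- marker_cup: blue open cup 72 mm across, 95 mm high; leave alone. Origin: centre of its underside
Mind the look-alikes: they are no part of the job. There is more than one size of the plate; the one meant has the size given above.

How it is judged:
By the outcome, as a careful person would: the job done as asked, in the order asked, and still so for the second after the job is handed in, with the robot touching nothing.
It also fails if it takes over 45 s, if anything falls off the work surface, if the arm or the gripper's body presses on something with over 40 N, if the wrist force passes 120 N, or if a joint passes its speed limit or range.

## Working session

There is one attempt and no reset: what is moved stays moved. The work goes in short steps, Python scripts to look and compute and a tool call to move; the robot and the scene stay as the last step left them, time stands still between calls to the robot, and variables do not carry over. Pictures are saved under pics/ and viewed, and the job is handed in when it is done.

Besides the shell and the picture viewer there is one more tool, called after "Emit:" as a command line: name --argument value ..., lists and objects as JSON in quotes. carry_out: Moves the arm, as the interface text tells. Its arguments: {"type":"object","properties":{"targets":{"type":"array","items":{"type":"object","properties":{"grip":{"type":"number"},"tx":{"type":"number"},"ty":{"type":"number"},"tz":{"type":"number"},"ax":{"type":"number"},"ay":{"type":"number"},"az":{"type":"number"}}}},"grip_force":{"type":"number"}},"required":["targets"]}

```bash
ls; mkdir -p pics
cat > h.py <<'E'
import numpy as np, cv2, pickle
from bench import arm
from scipy.spatial.transform import Rotation as Rn
def grab(n,save=None):
    f=arm.grab_frame(n)
    f={k:np.array(v) for k,v in f.items() if k in('img','intrinsics','R','t')}
    f['img']=f['img'].astype(np.uint8)
    if save: cv2.imwrite('pics/'+save+'.png',f['img'])
    pickle.dump(f,open(f'last_{n}.pkl','wb'))
    return f
def load(n): return pickle.load(open(f'last_{n}.pkl','rb'))
def proj(f,X):
    c=f['R']@np.array(X,float)+f['t']; p=f['intrinsics']@c; return p[:2]/p[2]
def ray(f,px):
    d=f['R'].T@np.linalg.solve(f['intrinsics'],np.array([px[0],px[1],1.])); return -f['R'].T@f['t'], d/np.linalg.norm(d)
def onz(f,px,z):
    o,d=ray(f,px); return o+d*(z-o[2])/d[2]
def tri(obs):
    A=np.zeros((3,3));b=np.zeros(3)
    for f,px in obs:
        o,d=ray(f,px);P=np.eye(3)-np.outer(d,d);A+=P;b+=P@o
    X=np.linalg.solve(A,b)
    return X,[np.round(proj(f,X)-px,1) for f,px in obs]
def pose():
    o=arm.get_obs();q=np.array(o['eef_rot']);return np.array(o['tool_pos']),Rn.from_quat(q[[1,2,3,0]]).as_matrix()
E
python3 - <<'E'
from h import *
np.set_printoptions(precision=4,suppress=True)
for n in('scene','top','wrist'):
    f=grab(n,n+'0'); print(n,-f['R'].T@f['t'],f['R'],f['intrinsics'][0,0])
print(arm.get_obs())
E
```

```text
pics
scene [ 1.3285 -0.4239  1.1691] [[ 0.5196  0.8544 -0.0062]
 [ 0.6638 -0.4082 -0.6267]
 [-0.538   0.3215 -0.7792]] 453.88165183398905
top [0.4878 0.0197 1.179 ] [[-0.0125 -0.9997  0.0212]
 [-0.994   0.0102 -0.1089]
 [ 0.1086 -0.0224 -0.9938]] 391.7136210964576
wrist [ 0.3818 -0.6208  0.3848] [[ 0.4348 -0.9005 -0.0008]
 [-0.8686 -0.4197  0.2634]
 [-0.2375 -0.1138 -0.9647]] 275.8654806142417
{'t': 0.15, 'q': array([ 1.0433,  0.6   , -0.0026,  1.5999,  0.0018,  0.9429, -0.0798]), 'joint_velocities': array([-0.0018, -0.0003,  0.0007, -0.0019, -0.0005,  0.0017, -0.001 ]), 'effort': array([  0.0019, -76.5593,   1.4992, -25.2565,  -0.0523,   0.0148,
         0.0002]), 'tool_pos': array([ 0.3157, -0.6522,  0.218 ]), 'eef_rot': array([ 0.5988,  0.3758,  0.5995, -0.3754]), 'wrist_force': array([-0.0705,  0.1244, -0.5534]), 'ft_torque': array([-0.0233, -0.0073,  0.0161]), 'grip_width': 0.09262054572587178}
```

View pics/scene0.png

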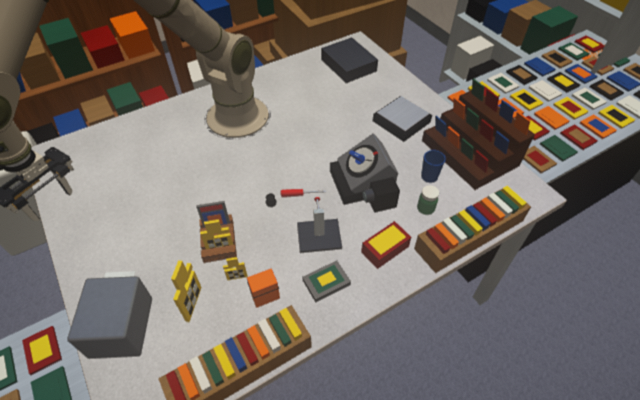

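View pics/top0.png

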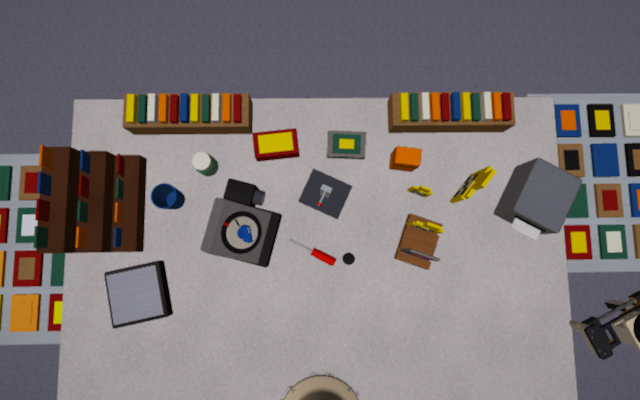

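View pics/wrist0.png

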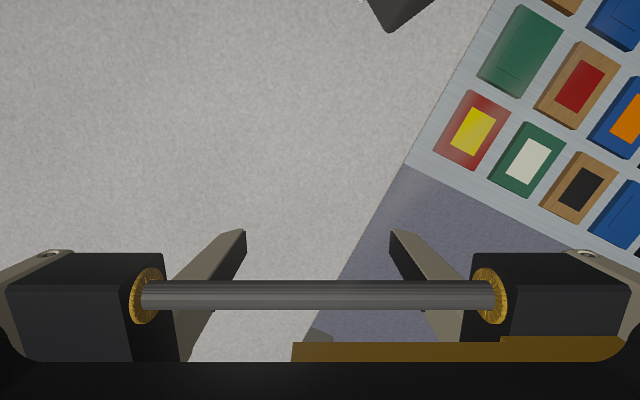

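Run:
```python
from h import *
a=load('scene')['img'];b=load('top')['img']
def c(im,x,y,w,h,s): return cv2.resize(im[y:y+h,x:x+w],(w*s,h*s),interpolation=cv2.INTER_CUBIC)
r=np.vstack([np.hstack([c(a,185,190,80,75,4),c(b,385,170,80,75,4)]),np.hstack([c(a,285,185,80,75,4),c(b,290,160,80,75,4)])])
cv2.imwrite('pics/crop1.png',r)
r=np.hstack([c(a,325,130,80,80,5),c(b,200,175,80,80,5)])
cv2.imwrite('pics/crop2.png',r)
```

```text
(no output)
```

View pics/crop1.png

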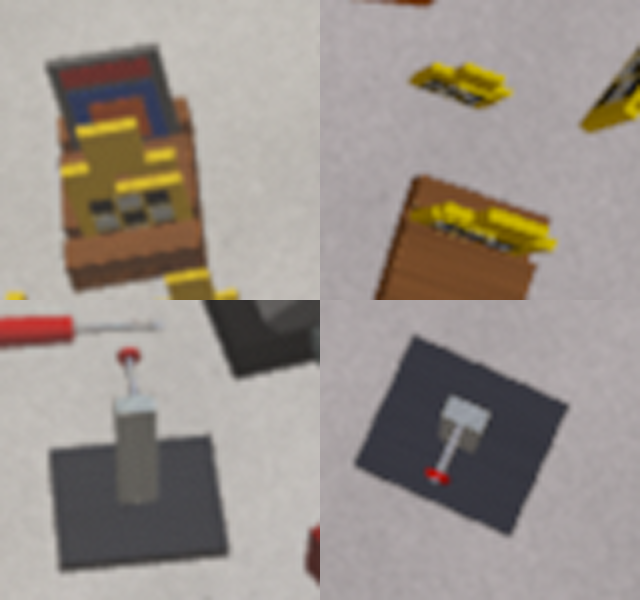

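View pics/crop2.png

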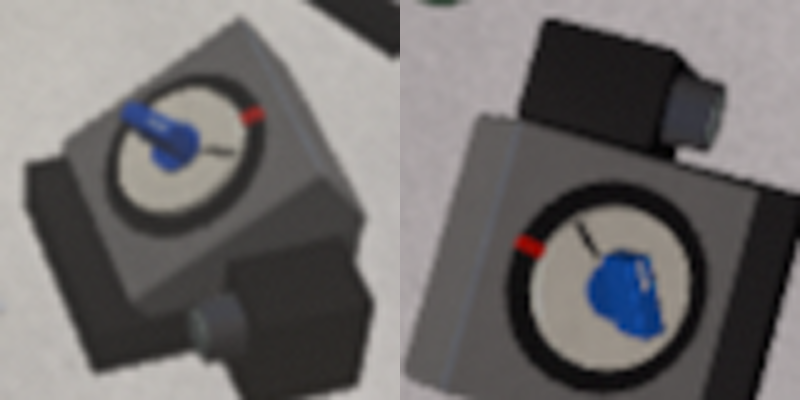

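Run:
```python
from h import *
np.set_printoptions(precision=4,suppress=True)
T=load('top');S=load('scene')
# crop coords -> pixels
t=lambda x,y,ox,oy,s:(ox+x/s-.5+.5/s,oy+y/s-.5+.5/s)
print('rack corners top z=.035')
for p in [(417,177),(550,220)]:
    print(onz(T,t(p[0]-320,p[1],385,170,4),.035))
print(onz(T,(396,262),.035),onz(T,(429,268),.035))
print('head',tri([(T,t(438-320,475-300,290,160,4)),(S,t(128,356-300,285,185,4))]))
print('post top',tri([(T,t(466-320,412-300,290,160,4)),(S,t(135,403-300,285,185,4))]))
print('tab top mid',tri([(T,t(483-320,215,385,170,4)),(S,t(108,128,185,190,4))]))
print('mark',tri([(T,t(530-400,246,200,175,5)),(S,t(253,115,325,130,5))]))
for n,p,q in [('pointer out',(578,223),(233,154)),('top of face cornerA',(484,117),(240,18))]:
    print(n,tri([(T,t(p[0]-400,p[1],200,175,5)),(S,t(q[0],q[1],325,130,5))]))
for n,f in(('T',T),('S',S)):
    hsv=cv2.cvtColor(f['img'],cv2.COLOR_BGR2HSV)
    for nm,lo,hi in(('blue',(100,120,60),(125,255,255)),('yel',(20,150,60),(35,255,255)),('red',(0,150,60),(6,255,255)),('red2',(174,150,60),(180,255,255))):
        m=cv2.inRange(hsv,lo,hi);k,_,st,ce=cv2.connectedComponentsWithStats(m)
        print(n,nm,[(st[i].tolist(),ce[i].round(1).tolist()) for i in range(1,k) if st[i][4]>8])
```

```text
rack corners top z=.035
[ 0.5779 -0.2674  0.035 ]
[ 0.5452 -0.3645  0.035 ]
[ 0.4383 -0.2247  0.035 ] [ 0.4197 -0.3203  0.035 ]
head (array([ 0.6021, -0.001 ,  0.1271]), [array([-0.3, -0.1]), array([-0.3,  0. ])])
post top (array([ 0.6444, -0.0205,  0.1305]), [array([-0.2, -0.1]), array([-0.2,  0. ])])
tab top mid (array([ 0.5393, -0.2917,  0.1465]), [array([3.5, 1.5]), array([3.6, 0.2])])
mark (array([0.5491, 0.2469, 0.1417]), [array([-0.4, -0.2]), array([-0.4,  0.1])])
pointer out (array([0.5617, 0.2239, 0.13  ]), [array([-0.3, -0.2]), array([-0.3,  0.1])])
top of face cornerA (array([0.591 , 0.2186, 0.2792]), [array([8.3, 3.9]), array([ 7. , -1.9])])
T blue [([180, 93, 8, 29, 203], [183.3, 106.8]), ([451, 92, 10, 28, 240], [455.1, 105.8]), ([555, 105, 26, 32, 434], [567.1, 120.9]), ([591, 144, 28, 33, 831], [604.5, 159.6]), ([79, 150, 4, 20, 55], [81.0, 159.3]), ([38, 172, 3, 21, 45], [39.0, 181.6]), ([151, 184, 26, 24, 215], [167.6, 196.1]), ([629, 184, 11, 33, 250], [633.7, 199.3]), ([238, 225, 14, 18, 167], [244.6, 233.7]), ([114, 228, 3, 19, 45], [114.7, 236.1])]
T yel [([399,
[... 2858 characters left out ...]
365], [153.1, 94.7]), ([484, 87, 12, 10, 34], [486.6, 92.0]), ([563, 102, 16, 10, 80], [570.8, 106.4]), ([527, 117, 11, 7, 13], [531.5, 119.2]), ([481, 119, 13, 11, 45], [487.4, 123.9]), ([562, 125, 34, 24, 230], [578.1, 137.3]), ([534, 127, 15, 12, 67], [540.6, 133.1]), ([476, 150, 13, 12, 43], [481.7, 155.3]), ([528, 151, 21, 15, 154], [537.8, 157.6]), ([281, 190, 22, 5, 102], [291.4, 191.9]), ([474, 203, 23, 21, 164], [485.5, 212.5]), ([363, 222, 47, 38, 217], [386.4, 244.7]), ([427, 228, 24, 23, 186], [438.6, 239.0]), ([23, 327, 38, 47, 578], [42.1, 350.4]), ([237, 333, 21, 32, 259], [246.9, 348.2]), ([166, 371, 20, 29, 284], [175.2, 386.1])]
S red2 [([485, 88, 9, 8, 10], [489.1, 91.7])]
```

```bash
cat >> h.py <<'E'
def plan(tp,tR,cp=None,cR=None):
    """shift mm and rotvec deg from commanded pose (measured if none)"""
    p,R=pose()
    if cp is not None: p=np.array(cp)
    if cR is not None: R=cR
    d=R.T@(np.array(tp)-p)*1000; rv=Rn.from_matrix(R.T@tR).as_rotvec()*180/np.pi
    print('shift',d.round(1),'turn',rv.round(2),'rows min',np.ceil(max(np.linalg.norm(d)/41.7,np.linalg.norm(rv)/7.16)))
def Rdown(zyaw):
    z=np.array([np.cos(zyaw),np.sin(zyaw),0]);x=np.array([0,0,-1.]);return np.stack([x,np.cross(z,x),z],1)
E
python3 - <<'E'
from h import *
np.set_printoptions(precision=4,suppress=True)
p,R=pose();print(p,'\n',R)
W=load('wrist');print('cam in tool',R.T@(-W['R'].T@W['t']-p), 'axis',R.T@W['R'][2])
# plate est: rack corners
c=np.mean([[.5779,-.2674],[.5452,-.3645],[.4383,-.2247],[.4197,-.3203]],0);print('rack c',c, 'far groove',c+.04*np.array([.948,-.319]))
a=np.deg2rad(-18.6)
for y in(a,a+np.pi):
    plan([*(c+.04*np.array([.948,-.319])),.27],Rdown(y))
E
```

```text
[ 0.3157 -0.6522  0.218 ] 
 [[-0.0006  0.9001  0.4358]
 [ 0.001   0.4358 -0.9001]
 [-1.     -0.0001 -0.0012]]
cam in tool [-0.1668  0.0732  0.0003] axis [ 0.9647 -0.2633  0.0001]
rack c [ 0.4953 -0.2942] far groove [ 0.5332 -0.307 ]
shift [ -51.8  346.2 -216.1] turn [-45.57  -0.06  -0.02] rows min 10.0
shift [ -51.8  346.2 -216.1] turn [134.43  -0.03   0.08] rows min 19.0
```

Emit:
carry_out --targets '[{"tx": -40,"grip": 1},{"tx": -80,"ty": 30,"tz": -20,"ax": -6,"grip": 0.6},{"tx": -80,"ty": 65,"tz": -41,"ax": -12},{"tx": -80,"ty": 100,"tz": -62,"ax": -18},{"tx": -80,"ty": 135,"tz": -84,"ax": -24},{"tx": -80,"ty": 170,"tz": -106,"ax": -30},{"tx": -80,"ty": 205,"tz": -128,"ax": -36},{"tx": -80,"ty": 240,"tz": -150,"ax": -42},{"tx": -75,"ty": 275,"tz": -172,"ax": -45.6},{"tx": -70,"ty": 310,"tz": -194,"ax": -45.6},{"tx": -60,"ty": 346,"tz": -216,"ax": -45.6},{"tx": -60,"ty": 346,"tz": -216,"ax": -45.6}]'

```text
$.targets[0]: bad value
```

Run:
```python
from h import *
np.set_printoptions(precision=4,suppress=True)
print(*pose());grab('wrist','w1');print(arm.get_obs()['q'],arm.get_obs()['grip_width'])
```

```text
[ 0.3157 -0.6522  0.218 ] [[-0.0006  0.9001  0.4358]
 [ 0.001   0.4358 -0.9001]
 [-1.     -0.0001 -0.0012]]
[ 1.0433  0.5998 -0.0025  1.5998  0.0018  0.943  -0.0798] 0.09316245462391658
```

View pics/w1.png

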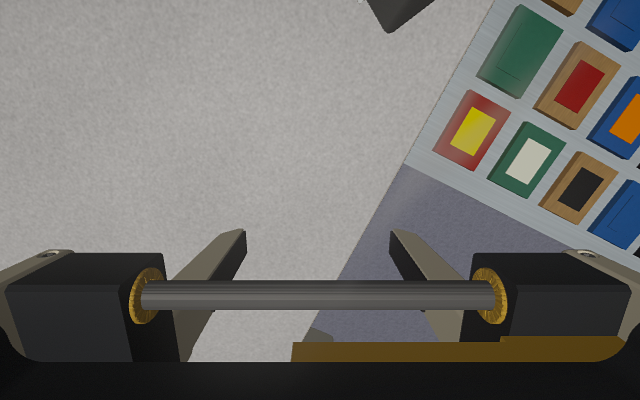

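Emit:
carry_out --targets '[{"tx": -40,"ty": 0,"tz": 0,"ax": 0,"ay": 0,"az": 0,"grip": 1},{"tx": -80,"ty": 30,"tz": -20,"ax": -6,"ay": 0,"az": 0,"grip": 0.6},{"tx": -80,"ty": 65,"tz": -41,"ax": -12,"ay": 0,"az": 0,"grip": 0.6},{"tx": -80,"ty": 100,"tz": -62,"ax": -18,"ay": 0,"az": 0,"grip": 0.6},{"tx": -80,"ty": 135,"tz": -84,"ax": -24,"ay": 0,"az": 0,"grip": 0.6},{"tx": -80,"ty": 170,"tz": -106,"ax": -30,"ay": 0,"az": 0,"grip": 0.6},{"tx": -80,"ty": 205,"tz": -128,"ax": -36,"ay": 0,"az": 0,"grip": 0.6},{"tx": -80,"ty": 240,"tz": -150,"ax": -42,"ay": 0,"az": 0,"grip": 0.6},{"tx": -75,"ty": 275,"tz": -172,"ax": -45.6,"ay": 0,"az": 0,"grip": 0.6},{"tx": -70,"ty": 310,"tz": -194,"ax": -45.6,"ay": 0,"az": 0,"grip": 0.6},{"tx": -60,"ty": 346,"tz": -216,"ax": -45.6,"ay": 0,"az": 0,"grip": 0.6},{"tx": -60,"ty": 346,"tz": -216,"ax": -45.6,"ay": 0,"az": 0,"grip": 0.6}]'

```text
t: 1.2
tool_pos: [0.5368, -0.2995, 0.2777]
eef_rot: [0.698, 0.112, 0.698, -0.11]
wrist_force: [0.7, 1.0, 0.2]
grip_width: 0.0556
```

Run:
```python
from h import *
np.set_printoptions(precision=4,suppress=True)
print(*pose());grab('wrist','w2');print(arm.get_obs()['q'],arm.get_obs()['grip_width'])
```

```text
[ 0.5368 -0.2995  0.2777] [[ 0.001   0.3103  0.9506]
 [ 0.0039  0.9506 -0.3103]
 [-1.      0.004  -0.0002]]
[ 0.6122  0.4191 -0.2722  1.783   0.1307  0.9581 -0.0291] 0.0560553355237295
```

View pics/w2.png

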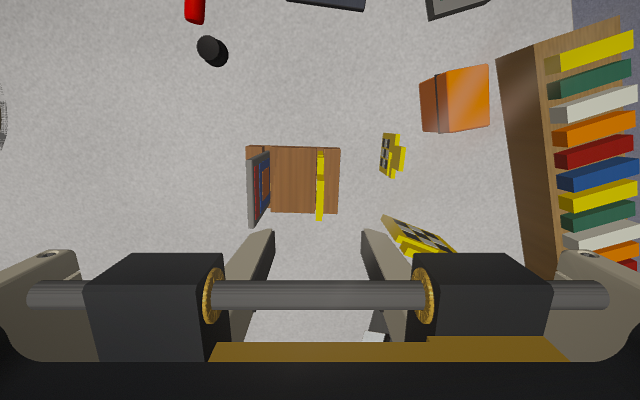

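Run:
```python
from h import *
a=load('wrist')['img']
cv2.imwrite('pics/c3.png',cv2.resize(a[130:240,230:420],None,fx=4,fy=4,interpolation=cv2.INTER_CUBIC))
```

```text
(no output)
```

View pics/c3.png

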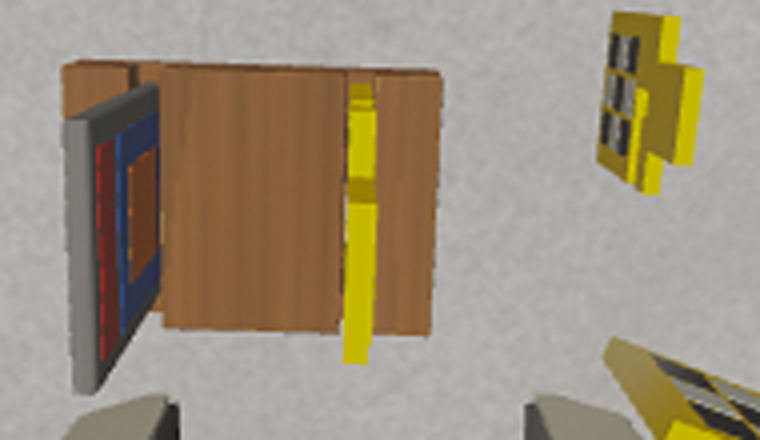

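Run:
```python
from h import *
np.set_printoptions(precision=4,suppress=True)
W=load('wrist')
g=lambda x,y:(230+(x+.5)/4-.5,130+(y+.5)/4-.5)
P=lambda x,y,z:onz(W,g(x,y),z)
A=P(364,203,.154);B=P(356,364,.154)
print('tab ends',A,B,np.linalg.norm(A-B),np.rad2deg(np.arctan2(*(A-B)[1::-1])))
print('thick',P(349,203,.154),P(378,203,.154),P(343,362,.154),P(369,362,.154))
C=P(362,108,.112);D=P(362,178,.112);print('shoulder',C,D,np.linalg.norm(C-D))
r=[P(62,64,.035),P(441,71,.035),P(430,335,.035)]
print('rack',r, [np.linalg.norm(r[0]-r[1]),np.linalg.norm(r[1]-r[2])],np.rad2deg(np.arctan2(*(r[1]-r[0])[1::-1])),np.rad2deg(np.arctan2(*(r[1]-r[2])[1::-1])))
G=[P(347,72,.035),P(375,72,.035)];print('groove',G)
```

```text
tab ends [ 0.5454 -0.2853  0.154 ] [ 0.5292 -0.3279  0.154 ] 0.04558567335791759 69.22676806845216
thick [ 0.5416 -0.284   0.154 ] [ 0.549  -0.2865  0.154 ] [ 0.526  -0.3262  0.154 ] [ 0.5329 -0.3285  0.154 ]
shoulder [ 0.5517 -0.2654  0.112 ] [ 0.5452 -0.2856  0.112 ] 0.021173977958768263
rack [array([ 0.4507, -0.2241,  0.035 ]), array([ 0.5815, -0.2696,  0.035 ]), array([ 0.5479, -0.3651,  0.035 ])] [np.float64(0.13845821633036026), np.float64(0.10128774710081974)] -19.17846734633711 70.64262723358149
groove [array([ 0.5487, -0.2592,  0.035 ]), array([ 0.5584, -0.2624,  0.035 ])]
```

Run:
```python
from h import *
np.set_printoptions(precision=4,suppress=True)
print(*pose())
plan([.5385,-.304,.119],Rdown(np.deg2rad(-19.8)))
```

```text
[ 0.536  -0.3013  0.2778] [[ 0.0002  0.3109  0.9504]
 [ 0.0029  0.9504 -0.3109]
 [-1.      0.0028 -0.0007]]
shift [158.7  -2.2   3.3] turn [ 1.69 -0.04 -0.16] rows min 4.0
```

Emit:
carry_out --targets '[{"tx": 0,"ty": 0,"tz": 0,"ax": 1.5,"ay": 0,"az": 0,"grip": 0.6},{"tx": 0,"ty": 0,"tz": 0,"ax": 1.5,"ay": 0,"az": 0,"grip": 0.6},{"tx": 0,"ty": 0,"tz": 0,"ax": 1.5,"ay": 0,"az": 0,"grip": 0.6},{"tx": 0,"ty": 0,"tz": 0,"ax": 1.5,"ay": 0,"az": 0,"grip": 0.6}]'

```text
t: 1.58
tool_pos: [0.5322, -0.3093, 0.2788]
eef_rot: [0.696, 0.124, 0.696, -0.124]
wrist_force: [-0.3, -1.4, -0.6]
grip_width: 0.0556
```

Run:
```python
from h import *
np.set_printoptions(precision=4,suppress=True)
print(*pose())
plan([.5385,-.304,.119],Rdown(np.deg2rad(-19.8)))
```

```text
[ 0.5322 -0.3093  0.2788] [[-0.0001  0.3458  0.9383]
 [-0.0008  0.9383 -0.3458]
 [-1.     -0.0008  0.0002]]
shift [159.8   7.3   4. ] turn [-0.43  0.01  0.04] rows min 4.0
```

Run:
```python
from h import *
a=grab('wrist','w3')['img']
print(pose()[0])
cv2.imwrite('pics/c4.png',cv2.resize(a[130:240,250:400],None,fx=5,fy=5,interpolation=cv2.INTER_CUBIC))
```

```text
[ 0.53234912 -0.30904448  0.27881309]
```

View pics/c4.png

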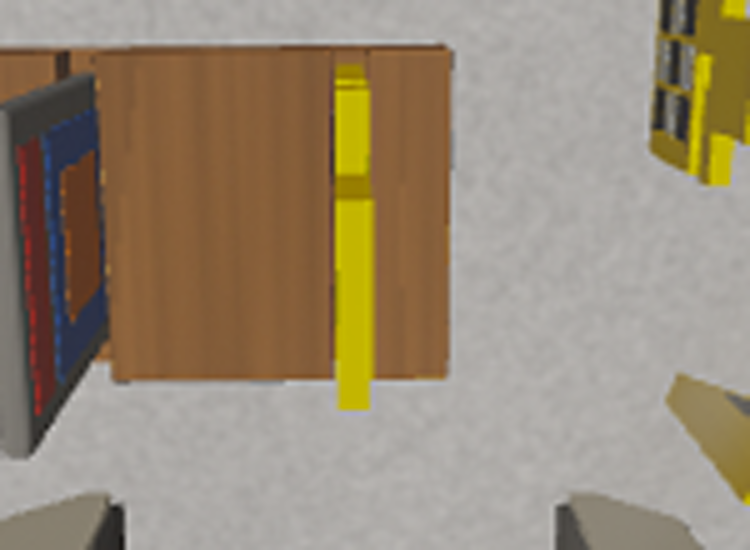

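Run:
```python
from h import *
np.set_printoptions(precision=4,suppress=True)
W=load('wrist');print(W['intrinsics'])
p,R=pose();print('cam tool',R.T@(-W['R'].T@W['t']-p),R.T@W['R'].T)
g=lambda x,y:(250+(x+.5)/5-.5,130+(y+.5)/5-.5)
P=lambda x,y,z:onz(W,g(x,y),z)
print('tab+y',P(336,198,.154),P(374,198,.154),'far',P(339,409,.112),P(369,409,.112))
print('shoulder',P(352,88,.112),P(352,176,.112))
A=(P(336,198,.154)+P(374,198,.154))/2;B=(P(339,409,.112)+P(369,409,.112))/2
print(A,B,np.linalg.norm((A-B)[:2]),np.rad2deg(np.arctan2(*(A-B)[1::-1])))
r=[P(453,48,.035),P(449,379,.035)];print(r,np.rad2deg(np.arctan2(*(r[0]-r[1])[1::-1])),np.linalg.norm(r[0]-r[1]))
c=(A+B)/2 ; c2=A-.02*(A-B)/np.linalg.norm(A-B); print(c,c2)
```

```text
[[275.8655   0.     317.5924]
 [  0.     275.8655 200.5288]
 [  0.       0.       1.    ]]
cam tool [-0.1669  0.0726  0.0004] [[-0.0006 -0.2639  0.9645]
 [-0.0013 -0.9645 -0.2639]
 [ 1.     -0.0014  0.0002]]
tab+y [ 0.5415 -0.2833  0.154 ] [ 0.5491 -0.2862  0.154 ] far [ 0.5212 -0.3402  0.112 ] [ 0.5283 -0.3428  0.112 ]
shoulder [ 0.5519 -0.2661  0.112 ] [ 0.5446 -0.2858  0.112 ]
[ 0.5453 -0.2847  0.154 ] [ 0.5247 -0.3415  0.112 ] 0.06035021507768082 70.08500098092259
[array([ 0.582 , -0.2713,  0.035 ]), array([ 0.5481, -0.3658,  0.035 ])] 70.24450721234518 0.1003675382653409
[ 0.535  -0.3131  0.133 ] [ 0.5397 -0.3002  0.1426]
```

Emit:
carry_out --targets '[{"tx": 40,"ty": 6.5,"tz": 3.7,"ax": -0.4,"ay": 0,"az": 0,"grip": 0.6},{"tx": 80,"ty": 6.5,"tz": 3.7,"ax": -0.4,"ay": 0,"az": 0,"grip": 0.6},{"tx": 115,"ty": 6.5,"tz": 3.7,"ax": -0.4,"ay": 0,"az": 0,"grip": 0.6},{"tx": 145,"ty": 6.5,"tz": 3.7,"ax": -0.4,"ay": 0,"az": 0,"grip": 0.5},{"tx": 159,"ty": 6.5,"tz": 3.7,"ax": -0.4,"ay": 0,"az": 0,"grip": 0.4},{"tx": 159,"ty": 6.5,"tz": 3.7,"ax": -0.4,"ay": 0,"az": 0,"grip": 0.35},{"tx": 159,"ty": 6.5,"tz": 3.7,"ax": -0.4,"ay": 0,"az": 0,"grip": 0.3}]'

```text
t: 2.22
tool_pos: [0.5384, -0.3032, 0.1193]
eef_rot: [0.696, 0.121, 0.697, -0.121]
wrist_force: [-0.2, 0.8, 0.2]
grip_width: 0.0337
```

Run:
```python
from h import *
np.set_printoptions(precision=4,suppress=True)
grab('wrist','w4');print(*pose())
plan([.5385,-.3035,.119],Rdown(np.deg2rad(-19.9)))
```

```text
[ 0.5392 -0.3033  0.1204] [[ 0.0007  0.3374  0.9413]
 [-0.0004  0.9413 -0.3374]
 [-1.     -0.0001  0.0008]]
shift [ 1.4 -0.4 -0.6] turn [0.18 0.04 0.01] rows min 1.0
```

View pics/w4.png

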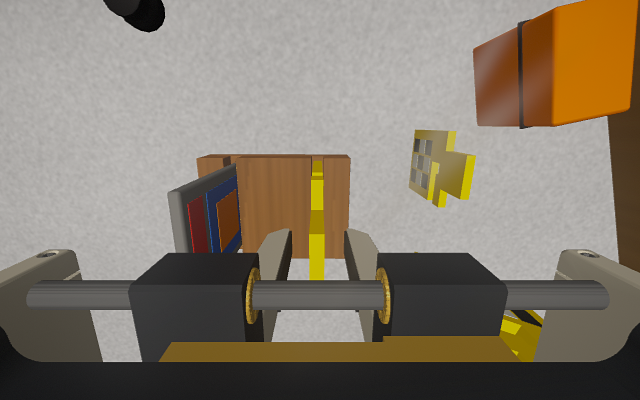

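Tab sits centred between the fingers (column about 317). Closing.

Emit:
carry_out --grip_force 25 --targets '[{"tx": 0,"ty": 0,"tz": 0,"ax": 0,"ay": 0,"az": 0,"grip": 0},{"tx": 0,"ty": 0,"tz": 0,"ax": 0,"ay": 0,"az": 0,"grip": 0},{"tx": 0,"ty": 0,"tz": 0,"ax": 0,"ay": 0,"az": 0,"grip": 0},{"tx": 0,"ty": 0,"tz": 0,"ax": 0,"ay": 0,"az": 0,"grip": 0}]'

```text
t: 2.6
tool_pos: [0.5391, -0.3028, 0.1207]
eef_rot: [0.697, 0.121, 0.696, -0.121]
wrist_force: [-1.1, 0.1, 6.2]
grip_width: 0.0078
```

Run:
```python
from h import *
np.set_printoptions(precision=4,suppress=True)
print(*pose());o=arm.get_obs();print(o['grip_width'],o['wrist_force'])
```

```text
[ 0.5391 -0.3028  0.1207] [[ 0.001   0.3367  0.9416]
 [-0.0007  0.9416 -0.3367]
 [-1.     -0.0004  0.0012]]
0.007844193351018797 [-1.0826  0.1344  6.1948]
```

Emit:
carry_out --targets '[{"tx": -15,"ty": 0,"tz": 0,"ax": 0,"ay": 0,"az": 0,"grip": 0},{"tx": -45,"ty": 0,"tz": 0,"ax": 0,"ay": 0,"az": 0,"grip": 0},{"tx": -80,"ty": 0,"tz": 0,"ax": 0,"ay": 0,"az": 0,"grip": 0},{"tx": -110,"ty": 10,"tz": -2,"ax": 1,"ay": 0,"az": 0,"grip": 0},{"tx": -130,"ty": 40,"tz": -6,"ax": 2,"ay": 0,"az": 0,"grip": 0},{"tx": -139,"ty": 75,"tz": -12,"ax": 3,"ay": 0,"az": 0,"grip": 0},{"tx": -139,"ty": 110,"tz": -18,"ax": 4,"ay": 0,"az": 0,"grip": 0},{"tx": -139,"ty": 145,"tz": -23,"ax": 5,"ay": 0,"az": 0,"grip": 0},{"tx": -139,"ty": 180,"tz": -28,"ax": 5,"ay": 0,"az": 0,"grip": 0},{"tx": -139,"ty": 204,"tz": -32,"ax": 5,"ay": 0,"az": 0,"grip": 0},{"tx": -139,"ty": 204,"tz": -32,"ax": 5,"ay": 0,"az": 0,"grip": 0},{"tx": -139,"ty": 204,"tz": -32,"ax": 5,"ay": 0,"az": 0,"grip": 0}]'

```text
t: 3.6
tool_pos: [0.5776, -0.0979, 0.2589]
eef_rot: [0.691, 0.15, 0.691, -0.15]
wrist_force: [0.3, -1.5, -2.0]
grip_width: 0.0076
```

Emit:
carry_out --targets '[{"tx": 0,"ty": 0,"tz": 0,"ax": 0,"ay": 0,"az": 0,"grip": 0},{"tx": 0,"ty": 0,"tz": 0,"ax": 0,"ay": 0,"az": 0,"grip": 0}]'

```text
t: 3.77
tool_pos: [0.5771, -0.1012, 0.2586]
eef_rot: [0.691, 0.151, 0.691, -0.152]
wrist_force: [0.5, -0.2, -0.5]
grip_width: 0.0081
```

Run:
```python
from h import *
np.set_printoptions(precision=4,suppress=True)
print(*pose());o=arm.get_obs();print(o['grip_width'],o['wrist_force'])
a=grab('wrist','w5')['img'];b=grab('scene','s5')['img']
cv2.imwrite('pics/c5.png',np.hstack([cv2.resize(a[0:240,180:460],None,fx=2,fy=2,interpolation=cv2.INTER_CUBIC),cv2.resize(b[120:240,220:340],None,fx=2,fy=4,interpolation=cv2.INTER_CUBIC)]))
```

```text
[ 0.5771 -0.1012  0.2586] [[-0.0003  0.4191  0.9079]
 [-0.0007  0.9079 -0.4191]
 [-1.     -0.0008  0.0001]]
0.0081227220613415 [ 0.4784 -0.2476 -0.5467]
```

View pics/w5.png

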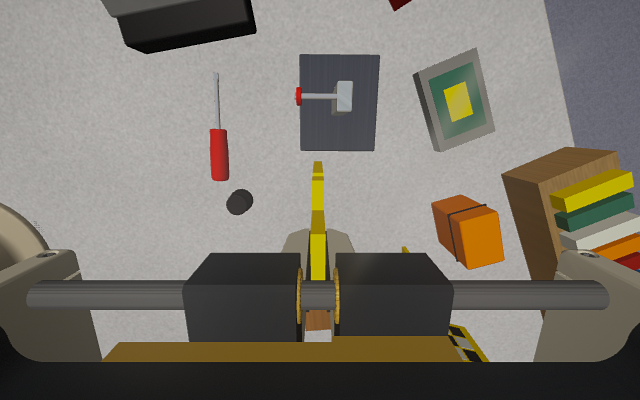

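View pics/s5.png

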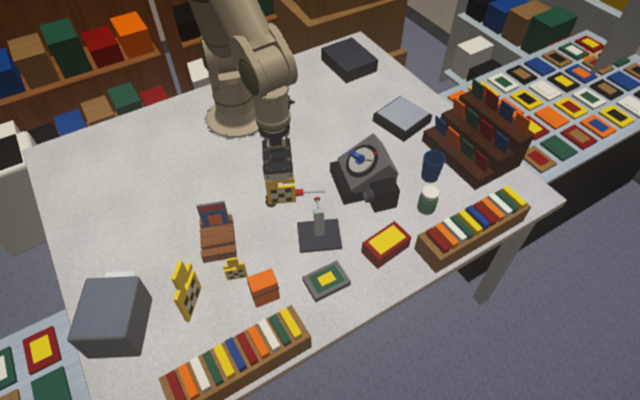

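Run:
```python
from h import *
a=load('wrist')['img']
cv2.imwrite('pics/c5.png',np.hstack([cv2.resize(a[50:160,280:390],None,fx=5,fy=5,interpolation=cv2.INTER_CUBIC),cv2.resize(a[150:260,295:345],None,fx=5,fy=5,interpolation=cv2.INTER_CUBIC)]))
```

```text
(no output)
```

View pics/c5.png

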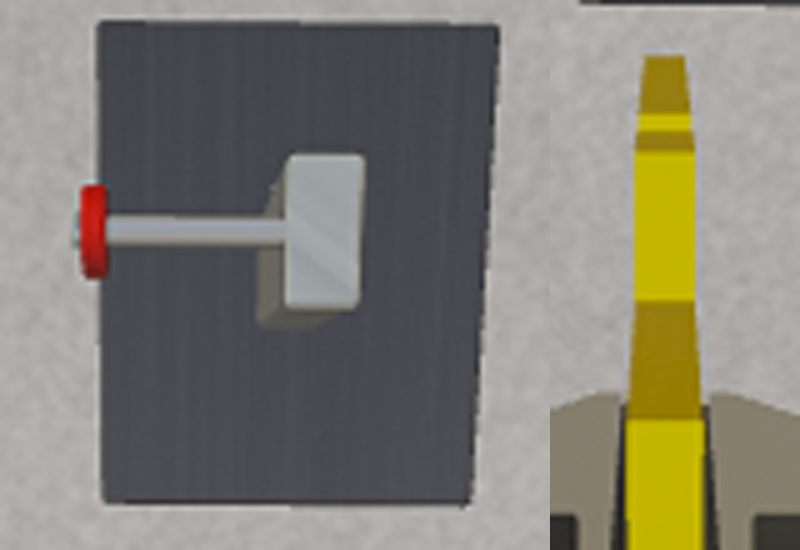

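Run:
```python
from h import *
np.set_printoptions(precision=4,suppress=True)
W=load('wrist');p,R=pose()
g=lambda x,y:(280+(x+.5)/5-.5,50+(y+.5)/5-.5)
h=lambda x,y:(295+(x-550+.5)/5-.5,150+(y+.5)/5-.5)
P1=onz(W,g(108,230),.125);P2=onz(W,g(286,232),.125)
d=P2-P1;print(P1,P2,np.linalg.norm(d),'yaw',np.rad2deg(np.arctan2(d[1],d[0])))
mid=P1+d/np.linalg.norm(d)*.018;mid2=P2-d/np.linalg.norm(d)*.018
print('mid',mid,mid2)
c=[onz(W,g(*q),.129) for q in((290,154),(365,154),(360,308),(286,308))]
print('post',c,'cen',np.mean(c,0),[np.rad2deg(np.arctan2(*(c[i]-c[j])[1::-1])) for i,j in((0,3),(1,2))])
pin=(mid+mid2)/2;print('pin in tool',R.T@(pin-p)*1000)
zs=p[2]-.1087+.1
for n,q,z in(('sh end',(665,150),zs),('sh in',(665,300),zs),('tab top edge',(665,418),zs+.042),('foot edge',(665,56),zs-.1),('ledge70 end',(665,112.5),zs-.03),('84 edge',(665,132),zs-.016)):
    print(n,R.T@(onz(W,h(*q),z)-p)*1000)
```

```text
[ 0.6051 -0.0019  0.125 ] [ 0.638  -0.0176  0.125 ] 0.03641507511687512 yaw -25.43732748361563
mid [ 0.6214 -0.0097  0.125 ] [ 0.6218 -0.0098  0.125 ]
post [array([ 0.6442, -0.0048,  0.129 ]), array([ 0.6578, -0.0111,  0.129 ]), array([ 0.6455, -0.0375,  0.129 ]), array([ 0.6317, -0.0312,  0.129 ])] cen [ 0.6448 -0.0211  0.129 ] [np.float64(64.65601099164273), np.float64(65.07818867693244)]
pin in tool [133.4959 101.7666   2.0189]
sh end [ 8.6782 38.8905  0.4516]
sh in [ 8.6896 18.5952  0.4375]
tab top edge [-33.3105  18.7707   0.4082]
foot edge [108.6784  38.5479   0.5215]
ledge70 end [38.6783 38.804   0.4726]
84 edge [24.6785 38.3616  0.4625]
```

Emit:
carry_out --targets '[{"tx": 30,"ty": 0,"tz": 1.6,"ax": 0.3,"ay": 0,"az": 0,"grip": 0},{"tx": 65,"ty": 10,"tz": 1.6,"ax": 0.3,"ay": 0,"az": 0,"grip": 0},{"tx": 92,"ty": 20,"tz": 1.6,"ax": 0.3,"ay": 0,"az": 0,"grip": 0},{"tx": 102,"ty": 30,"tz": 1.6,"ax": 0.3,"ay": 0,"az": 0,"grip": 0},{"tx": 102,"ty": 40,"tz": 1.6,"ax": 0.3,"ay": 0,"az": 0,"grip": 0},{"tx": 102,"ty": 40,"tz": 1.6,"ax": 0.3,"ay": 0,"az": 0,"grip": 0},{"tx": 102,"ty": 40,"tz": 1.6,"ax": 0.3,"ay": 0,"az": 0,"grip": 0},{"tx": 102,"ty": 40,"tz": 1.6,"ax": 0.3,"ay": 0,"az": 0,"grip": 0}]'

```text
t: 4.53
tool_pos: [0.5964, -0.0645, 0.1582]
eef_rot: [0.691, 0.153, 0.69, -0.153]
wrist_force: [-0.4, 0.2, -1.1]
grip_width: 0.008
```

Run:
```python
from h import *
np.set_printoptions(precision=4,suppress=True)
p,R=pose();print(p,R);print('pin rel plate0 in tool',R.T@(np.array([.6216,-.00975,.125])-p)*1000-[29.7+2,-1.3,.4])
grab('wrist','w6');b=grab('scene','s6')['img']
cv2.imwrite('pics/c6.png',cv2.resize(b[140:240,250:370],None,fx=6,fy=6,interpolation=cv2.INTER_CUBIC))
```

```text
[ 0.5964 -0.0645  0.1582] [[ 0.0023  0.4224  0.9064]
 [-0.0006  0.9064 -0.4224]
 [-1.      0.0004  0.0023]]
pin rel plate0 in tool [ 1.5721 61.6111 -0.7412]
```

View pics/w6.png

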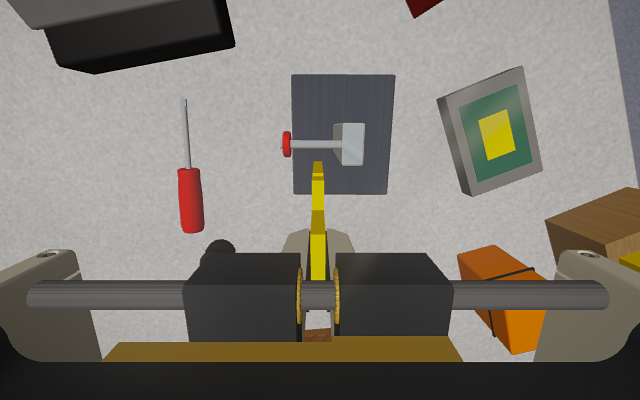

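View pics/c6.png

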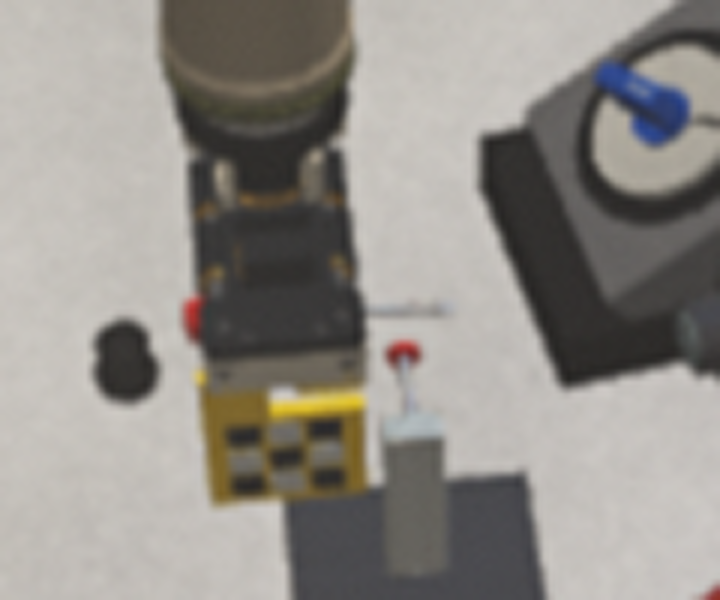

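Emit:
carry_out --targets '[{"tx": 1.3,"ty": 10,"tz": -0.5,"ax": 0,"ay": 0,"az": 0,"grip": 0},{"tx": 1.3,"ty": 22,"tz": -0.5,"ax": 0,"ay": 0,"az": 0,"grip": 0},{"tx": 1.3,"ty": 34,"tz": -0.5,"ax": 0,"ay": 0,"az": 0,"grip": 0},{"tx": 1.3,"ty": 46,"tz": -0.5,"ax": 0,"ay": 0,"az": 0,"grip": 0},{"tx": 1.3,"ty": 56,"tz": -0.5,"ax": 0,"ay": 0,"az": 0,"grip": 0},{"tx": 1.3,"ty": 61.5,"tz": -0.5,"ax": 0,"ay": 0,"az": 0,"grip": 0},{"tx": 1.3,"ty": 61.5,"tz": -0.5,"ax": 0,"ay": 0,"az": 0,"grip": 0},{"tx": 1.3,"ty": 61.5,"tz": -0.5,"ax": 0,"ay": 0,"az": 0,"grip": 0},{"tx": 1.3,"ty": 61.5,"tz": -0.5,"ax": 0,"ay": 0,"az": 0,"grip": 0}]'

```text
t: 5.38
tool_pos: [0.6208, -0.0085, 0.1551]
eef_rot: [0.69, 0.153, 0.69, -0.153]
wrist_force: [-0.0, -0.2, -1.9]
grip_width: 0.0079
```

Run:
```python
from h import *
np.set_printoptions(precision=4,suppress=True)
p,R=pose();print(p,R);print('pin rel plate0 in tool',R.T@(np.array([.6216,-.00975,.125])-p)*1000-[29.7+2,-1.3,.4])
a=grab('wrist','w7')['img'];b=grab('scene','s7')['img']
cv2.imwrite('pics/c7.png',np.hstack([cv2.resize(b[160:240,270:350],None,fx=5,fy=5,interpolation=cv2.INTER_CUBIC),cv2.resize(a[120:250,255:385],(400,400),interpolation=cv2.INTER_CUBIC)]))
```

```text
[ 0.6208 -0.0085  0.1551] [[-0.0005  0.4225  0.9064]
 [-0.0003  0.9064 -0.4225]
 [-1.     -0.0005 -0.0003]]
pin rel plate0 in tool [-1.5755  0.504   0.8349]
```

View pics/c7.png

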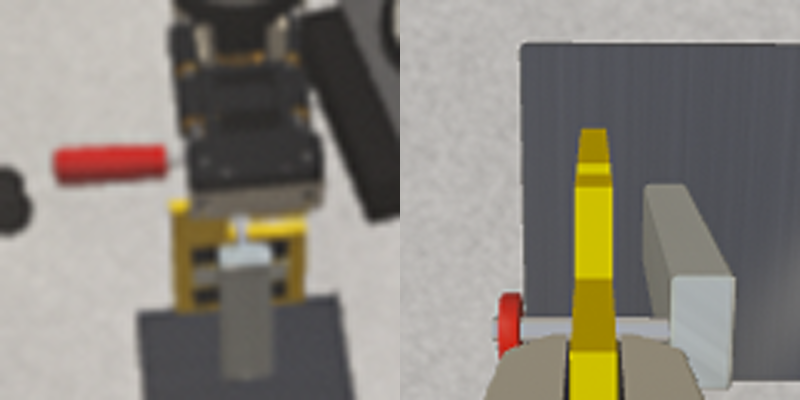

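Emit:
carry_out --targets '[{"tx": 3,"ty": 0.5,"tz": 0.5,"ax": 0,"ay": 0,"az": 0,"grip": 0},{"tx": 5,"ty": 0.5,"tz": 0.5,"ax": 0,"ay": 0,"az": 0,"grip": 0},{"tx": 7,"ty": 0.5,"tz": 0.5,"ax": 0,"ay": 0,"az": 0,"grip": 0},{"tx": 8.5,"ty": 0.5,"tz": 0.5,"ax": 0,"ay": 0,"az": 0,"grip": 0},{"tx": 8.5,"ty": 0.5,"tz": 0.5,"ax": 0,"ay": 0,"az": 0,"grip": 0},{"tx": 8.5,"ty": 0.5,"tz": 0.5,"ax": 0,"ay": 0,"az": 0,"grip": 0},{"tx": 8.5,"ty": 0.5,"tz": 0.5,"ax": 0,"ay": 0,"az": 0,"grip": 0}]'

```text
t: 6.07
tool_pos: [0.6217, -0.0078, 0.1467]
eef_rot: [0.69, 0.153, 0.69, -0.153]
wrist_force: [-0.1, 0.2, -1.3]
grip_width: 0.0078
```

Run:
```python
from h import *
np.set_printoptions(precision=4,suppress=True)
p,R=pose();print(p);print('pin rel plate0 in tool',R.T@(np.array([.6216,-.00975,.125])-p)*1000-[29.7+2,-1.3,.4],arm.get_obs()['ft_torque'])
```

```text
[ 0.6217 -0.0078  0.1467]
pin rel plate0 in tool [-9.9717 -0.5337  0.3121] [ 0.0379 -0.025  -0.009 ]
```

Emit:
carry_out --targets '[{"tx": 0.8,"ty": 0,"tz": 0,"ax": 0,"ay": 0,"az": 0,"grip": 0},{"tx": 0.8,"ty": 0,"tz": 0,"ax": 0,"ay": 0,"az": 0,"grip": 0},{"tx": 0.8,"ty": 0,"tz": 0,"ax": 0,"ay": 0,"az": 0,"grip": 0}]'

```text
t: 6.32
tool_pos: [0.6218, -0.0078, 0.1464]
eef_rot: [0.691, 0.153, 0.69, -0.153]
wrist_force: [-1.4, -0.0, 5.5]
grip_width: 0.0074
```

Emit:
carry_out --targets '[{"tx": 0.2,"ty": 0,"tz": 0,"ax": 0,"ay": 0,"az": 0,"grip": 0.12},{"tx": 0.2,"ty": 0,"tz": 0,"ax": 0,"ay": 0,"az": 0,"grip": 0.16},{"tx": 0.2,"ty": 0,"tz": 0,"ax": 0,"ay": 0,"az": 0,"grip": 0.22},{"tx": 0,"ty": 0,"tz": 0,"ax": 0,"ay": 0,"az": 0,"grip": 0.28},{"tx": 0,"ty": 0,"tz": 0,"ax": 0,"ay": 0,"az": 0,"grip": 0.28}]'

```text
t: 6.73
tool_pos: [0.6217, -0.0078, 0.1459]
eef_rot: [0.69, 0.153, 0.69, -0.153]
wrist_force: [0.6, -1.0, 0.2]
grip_width: 0.0252
```

Run:
```python
from h import *
np.set_printoptions(precision=4,suppress=True)
print(pose()[0],arm.get_obs()['wrist_force'],arm.get_obs()['grip_width'])
a=grab('wrist','w8')['img'];b=grab('scene','s8')['img']
cv2.imwrite('pics/c8.png',np.hstack([cv2.resize(b[160:240,270:350],None,fx=5,fy=5,interpolation=cv2.INTER_CUBIC),cv2.resize(a[120:320,220:420],(400,400),interpolation=cv2.INTER_CUBIC)]))
```

```text
[ 0.6217 -0.0078  0.1459] [ 0.6354 -0.962   0.2488] 0.025214476469759623
```

View pics/c8.png

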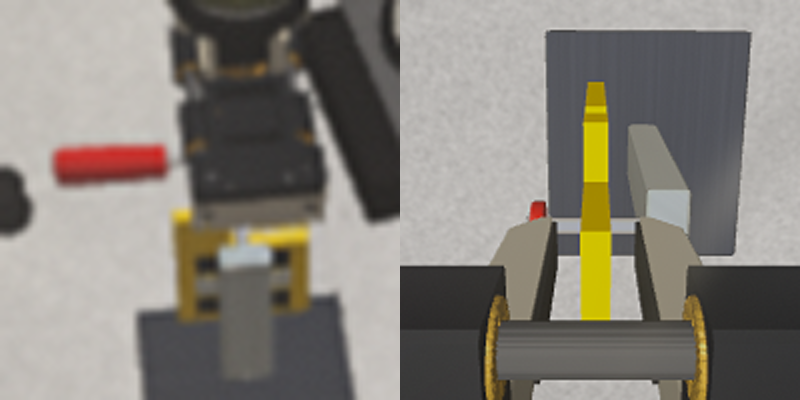

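Emit:
carry_out --targets '[{"tx": -15,"ty": 0,"tz": 0,"ax": 0,"ay": 0,"az": 0,"grip": 0.28},{"tx": -50,"ty": 0,"tz": 0,"ax": 0,"ay": 0,"az": 0,"grip": 0.28},{"tx": -90,"ty": 0,"tz": 0,"ax": 0,"ay": 0,"az": 0,"grip": 0.4},{"tx": -130,"ty": 0,"tz": 0,"ax": 0,"ay": 0,"az": 0,"grip": 0.5},{"tx": -150,"ty": 0,"tz": 0,"ax": 0,"ay": 0,"az": 0,"grip": 0.6},{"tx": -150,"ty": 0,"tz": 0,"ax": 0,"ay": 0,"az": 0,"grip": 0.6},{"tx": -150,"ty": 0,"tz": 0,"ax": 0,"ay": 0,"az": 0,"grip": 0.6}]'

```text
t: 7.42
tool_pos: [0.6221, -0.0078, 0.2971]
eef_rot: [0.691, 0.153, 0.69, -0.153]
wrist_force: [-0.8, 0.8, -1.0]
grip_width: 0.0536
```

Run:
```python
from h import *
np.set_printoptions(precision=4,suppress=True)
T=load('top');S=load('scene')
t=lambda x,y,ox,oy,s:(ox+x/s-.5+.5/s,oy+y/s-.5+.5/s)
print('dial',tri([(T,t(607-400,288,200,175,5)),(S,t(187,154,325,130,5))]))
print(onz(T,t(118,120,200,175,5),.147),onz(T,t(52,395,200,175,5),.147))
print(*pose());grab('wrist','w9')
b=grab('scene','s9')['img']; cv2.imwrite('pics/c9.png',cv2.resize(b[160:250,260:360],None,fx=6,fy=6,interpolation=cv2.INTER_CUBIC))
```

```text
dial (array([0.5281, 0.2131, 0.1059]), [array([-0.6, -0.3]), array([-0.5,  0.1])])
[0.6148 0.2518 0.147 ] [0.4712 0.2839 0.147 ]
[ 0.6221 -0.0078  0.2971] [[ 0.0025  0.4223  0.9065]
 [-0.0001  0.9065 -0.4223]
 [-1.      0.001   0.0023]]
```

View pics/w9.png

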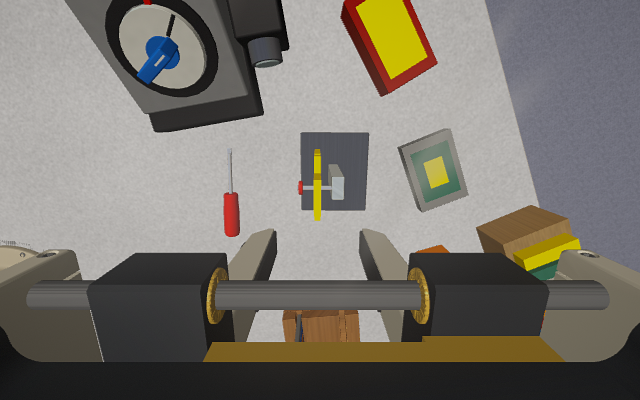

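View pics/c9.png

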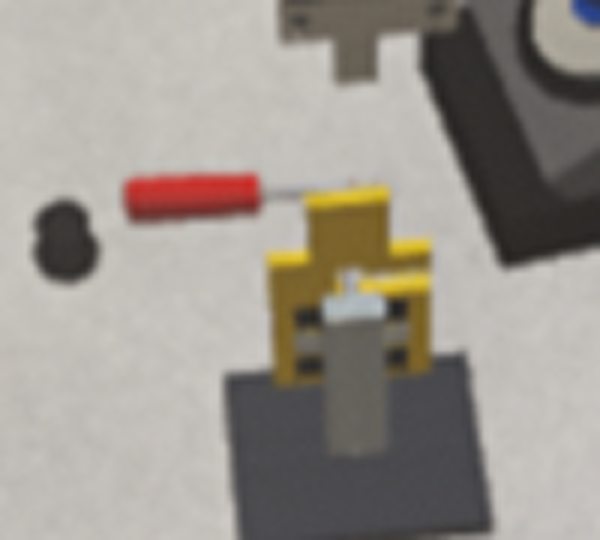

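```bash
cat >> h.py <<'E'
CX=np.array([.218,.976,0]);CX/=np.linalg.norm(CX);Z=np.array([0,0,1.])
N=-np.sin(.6)*CX+np.cos(.6)*Z; U=np.cos(.6)*CX+np.sin(.6)*Z; V=np.cross(N,U) # viewed from outside: U up, V left
def Rk(a):
    "tool y at angle a (rad, clockwise as seen looking at face) from upslope U"
    y=np.cos(a)*U-np.sin(a)*V; x=-N; return np.stack([x,y,np.cross(x,y)],1)
E
python3 - <<'E'
from h import *
np.set_printoptions(precision=4,suppress=True)
D=np.array([.528,.213,.113]);print(D+N*.146,Rk(0))
plan(D+N*.146,Rk(0))
E
```

```text
[0.51   0.1325 0.2335] [[ 0.1231  0.1799  0.976 ]
 [ 0.5511  0.8055 -0.218 ]
 [-0.8253  0.5646  0.    ]]
shift [  61.5   80.6 -159.9] turn [-12.03   3.62  34.29] rows min 6.0
```

Emit:
carry_out --targets '[{"tx": 0,"ty": 0,"tz": -20,"ax": -1,"ay": 0.3,"az": 3,"grip": 0.5},{"tx": 0,"ty": 10,"tz": -45,"ax": -2,"ay": 0.6,"az": 6,"grip": 0.5},{"tx": 5,"ty": 20,"tz": -70,"ax": -4,"ay": 1.2,"az": 11.5,"grip": 0.5},{"tx": 15,"ty": 32,"tz": -95,"ax": -6,"ay": 1.8,"az": 17,"grip": 0.5},{"tx": 27,"ty": 45,"tz": -120,"ax": -8,"ay": 2.4,"az": 23,"grip": 0.5},{"tx": 42,"ty": 60,"tz": -140,"ax": -10,"ay": 3,"az": 28.5,"grip": 0.5},{"tx": 55,"ty": 73,"tz": -155,"ax": -12,"ay": 3.6,"az": 34.3,"grip": 0.5},{"tx": 61,"ty": 80,"tz": -160,"ax": -12,"ay": 3.6,"az": 34.3,"grip": 0.5},{"tx": 61,"ty": 80,"tz": -160,"ax": -12,"ay": 3.6,"az": 34.3,"grip": 0.5},{"tx": 61,"ty": 80,"tz": -160,"ax": -12,"ay": 3.6,"az": 34.3,"grip": 0.5},{"tx": 61,"ty": 80,"tz": -160,"ax": -12,"ay": 3.6,"az": 34.3,"grip": 0.5}]'

```text
t: 8.43
tool_pos: [0.5109, 0.1324, 0.235]
eef_rot: [0.695, 0.282, 0.648, 0.134]
wrist_force: [1.3, -0.0, 0.5]
grip_width: 0.0464
```

Run:
```python
from h import *
np.set_printoptions(precision=4,suppress=True)
print(*pose(),arm.get_obs()['q']);a=grab('wrist','w10')['img']
```

```text
[0.5109 0.1324 0.235 ] [[ 0.1247  0.1792  0.9759]
 [ 0.5509  0.8055 -0.2183]
 [-0.8252  0.5649  0.0018]] [ 0.5674  0.4583 -0.7761  2.1755 -0.5608  0.4758  0.143 ]
```

View pics/w10.png

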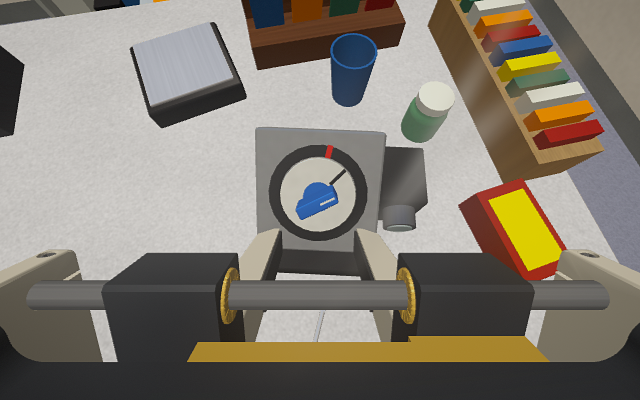

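Run:
```python
from h import *
a=load('wrist')['img']
cv2.imwrite('pics/c10.png',cv2.resize(a[120:250,250:390],None,fx=5,fy=4.6,interpolation=cv2.INTER_CUBIC) if 0 else cv2.resize(a[130:250,250:390],None,fx=5,fy=5,interpolation=cv2.INTER_CUBIC))
```

```text
(no output)
```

View pics/c10.png

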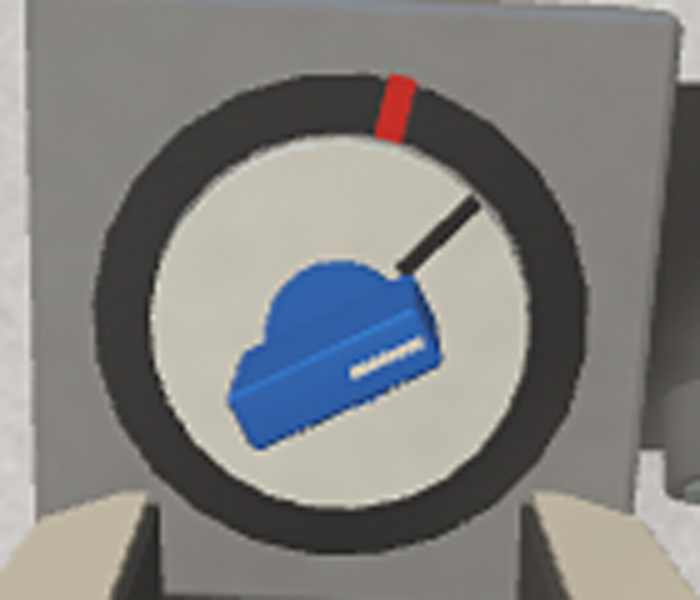

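```bash
cat >> h.py <<'E'
from scipy.optimize import least_squares
def onplane(f,px,P0):
    o,d=ray(f,px); return o+d*((P0-o)@N)/(d@N)
def angle(f,px,F,h):
    X=onplane(f,px,F+N*h)-(F+N*h); return np.arctan2(-X@V,X@U),np.hypot(X@V,X@U)*1000
E
python3 - <<'E'
from h import *
np.set_printoptions(precision=4,suppress=True)
W=load('wrist')
g=lambda x,y:(250+(x+.5)/5-.5,130+(y+.5)/5-.5)
# white dial rim points by eye+mask: bezel outer/white boundary
hsv=cv2.cvtColor(W['img'],cv2.COLOR_BGR2HSV)
gray=W['img'].max(2)
m=((gray<75)).astype(np.uint8); k,l,st,ce=cv2.connectedComponentsWithStats(m)
i=l[int(g(0,520)[1]),int(g(340,530)[0])]; i=l[int(g(340,530)[1]),int(g(340,530)[0])]
print(st[i])
comp=(l==i).astype(np.uint8)
cs,h=cv2.findContours(comp,cv2.RETR_CCOMP,cv2.CHAIN_APPROX_NONE)
cs=sorted(cs,key=lambda c:-cv2.contourArea(c))[:3];print([cv2.contourArea(c) for c in cs])
F=np.array([.528,.213,.105])
for c in cs:
    e=cv2.fitEllipse(c);print(e)
# hull of white region: outer contour of filled white
wm=cv2.inRange(hsv,(0,0,130),(40,60,255));wm[:, :255]=0;wm[:,380:]=0;wm[:155]=0;wm[235:]=0
k,l,st,ce=cv2.connectedComponentsWithStats(wm);i=1+np.argmax(st[1:,4]);c=max(cv2.findContours((l==i).astype(np.uint8),cv2.RETR_EXTERNAL,cv2.CHAIN_APPROX_NONE)[0],key=len)
hu=cv2.convexHull(c)[:,0,:].astype(float)
F=np.array([.528,.213,.105])
for it in range(3):
    P=np.array([onplane(W,q,F+N*.01) for q in hu]);q=np.stack([(P-F)@U,(P-F)@V],1)
    r=least_squares(lambda s:np.hypot(q[:,0]-s[0],q[:,1]-s[1])-s[2],[0,0,.044],loss='soft_l1',f_scale=.0005).x
    print('off U,V, r',r*1000,np.std(np.hypot(q[:,0]-r[0],q[:,1]-r[1])-r[2])*1000)
    F=F+r[0]*U+r[1]*V; 
    F=F+N*((.105-F[2])/N[2])
    print(F)
for n,px,h in(('mark in',(390,138),10),('mark out',(402,78),10),('ptr out',(476,202),10),('ptr in',(404,268),10),('tick out',(421,343),51),('tick in',(353,373),51)):
    print(n,angle(W,g(*px),F,h/1000))
for px in((412,310),(440,356),(262,447),(231,398)): print('bar top corner',(onplane(W,g(*px),F+N*.051)-F-N*.051)@np.stack([U,-V],1)*1000)
E
```

```text
[ 269  145   98   96 2774]
[2525.0]
((317.63623046875, 192.82252502441406), (88.8766098022461, 91.17960357666016), 96.870849609375)
off U,V, r [ 0.3353 -1.7913 44.1705] 0.37814063311652896
[0.5298 0.213  0.105 ]
off U,V, r [-0.0579 -0.0006 44.2032] 0.37841992721520146
[0.5298 0.2129 0.105 ]
off U,V, r [ 0.01    0.0001 44.1975] 0.3783717171412298
[0.5298 0.2129 0.105 ]
mark in (np.float64(0.25007336468724184), np.float64(45.215720578836546))
mark out (np.float64(0.23610510662266193), np.float64(58.65056749518948))
ptr out (np.float64(0.8098135108221778), np.float64(42.59452420744971))
ptr in (np.float64(0.8054941034344251), np.float64(20.380289811582365))
tick out (np.float64(1.1582873106455047), np.float64(17.770919899761758))
tick in (np.float64(1.2599261188139517), np.float64(2.6590239761365))
bar top corner [13.9897 14.362 ]
bar top corner [ 4.3938 20.1801]
bar top corner [-15.0842 -16.2275]
bar top corner [ -4.4945 -22.4134]
```

Run:
```python
from h import *
np.set_printoptions(precision=4,suppress=True)
F=np.array([.5298,.2129,.105])
print(pose()[0])
for h in(.1,.019): plan(F+N*h,Rk(1.09))
```

```text
[0.5111 0.1326 0.2354]
shift [54.1 -5.6  0.7] turn [62.55  0.11 -0.08] rows min 9.0
shift [135.1  -5.6   0.5] turn [62.55  0.11 -0.08] rows min 9.0
```

Emit:
carry_out --targets '[{"tx": 0,"ty": -2,"tz": 0,"ax": 7,"ay": 0,"az": 0,"grip": 0.5},{"tx": 10,"ty": -4,"tz": 0.5,"ax": 14,"ay": 0,"az": 0,"grip": 0.45},{"tx": 20,"ty": -5.6,"tz": 0.5,"ax": 21,"ay": 0,"az": 0,"grip": 0.4},{"tx": 30,"ty": -5.6,"tz": 0.5,"ax": 28,"ay": 0,"az": 0,"grip": 0.4},{"tx": 40,"ty": -5.6,"tz": 0.5,"ax": 35,"ay": 0,"az": 0,"grip": 0.35},{"tx": 50,"ty": -5.6,"tz": 0.5,"ax": 42,"ay": 0,"az": 0,"grip": 0.35},{"tx": 55,"ty": -5.6,"tz": 0.5,"ax": 49,"ay": 0,"az": 0,"grip": 0.35},{"tx": 55,"ty": -5.6,"tz": 0.5,"ax": 56,"ay": 0,"az": 0,"grip": 0.35},{"tx": 55,"ty": -5.6,"tz": 0.5,"ax": 62.5,"ay": 0,"az": 0,"grip": 0.35},{"tx": 55,"ty": -5.6,"tz": 0.5,"ax": 62.5,"ay": 0,"az": 0,"grip": 0.35},{"tx": 55,"ty": -5.6,"tz": 0.5,"ax": 62.5,"ay": 0,"az": 0,"grip": 0.35},{"tx": 55,"ty": -5.6,"tz": 0.5,"ax": 62.5,"ay": 0,"az": 0,"grip": 0.35}]'

```text
t: 9.48
tool_pos: [0.5171, 0.1585, 0.187]
eef_rot: [0.45, 0.6, 0.624, -0.22]
wrist_force: [-0.0, 0.4, 0.7]
grip_width: 0.0324
```

Run:
```python
from h import *
np.set_printoptions(precision=4,suppress=True)
F=np.array([.5298,.2129,.105])
grab('wrist','w11');print(pose()[0],arm.get_obs()['q'])
plan(F+N*.019,Rk(1.09))
```

```text
[0.5171 0.1583 0.1869] [ 0.3154  0.4914 -0.5143  2.2223 -0.9122  0.4179 -0.5958]
shift [80.2  0.3  0.1] turn [ 0.22  0.03 -0.14] rows min 2.0
```

View pics/w11.png

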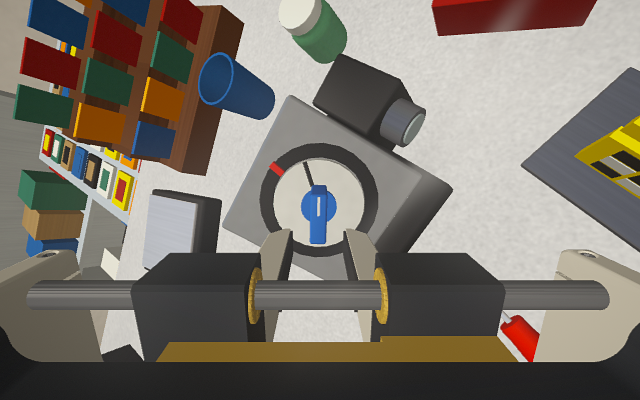

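Emit:
carry_out --targets '[{"tx": 25,"ty": 0.2,"tz": 0,"ax": 0,"ay": 0,"az": 0,"grip": 0.35},{"tx": 50,"ty": 0.2,"tz": 0,"ax": 0,"ay": 0,"az": 0,"grip": 0.35},{"tx": 68,"ty": 0.2,"tz": 0,"ax": 0,"ay": 0,"az": 0,"grip": 0.35},{"tx": 79,"ty": 0.2,"tz": 0,"ax": 0,"ay": 0,"az": 0,"grip": 0.35},{"tx": 79,"ty": 0.2,"tz": 0,"ax": 0,"ay": 0,"az": 0,"grip": 0.35},{"tx": 79,"ty": 0.2,"tz": 0,"ax": 0,"ay": 0,"az": 0,"grip": 0.35},{"tx": 79,"ty": 0.2,"tz": 0,"ax": 0,"ay": 0,"az": 0,"grip": 0.35}]'

```text
t: 10.12
tool_pos: [0.5272, 0.2011, 0.1218]
eef_rot: [0.448, 0.602, 0.623, -0.221]
wrist_force: [0.3, 0.3, 0.0]
grip_width: 0.0327
```

Run:
```python
from h import *
np.set_printoptions(precision=4,suppress=True)
F=np.array([.5298,.2129,.105])
grab('wrist','w12');print(pose()[0],arm.get_obs()['q'],arm.get_obs()['wrist_force'])
plan(F+N*.019,Rk(1.09))
```

```text
[0.5273 0.2009 0.122 ] [ 0.324   0.6608 -0.68    2.2395 -0.9924  0.1759 -0.5355] [ 0.5202 -0.2283  0.1267]
shift [ 1.9  0.1 -0.5] turn [ 0.02  0.05 -0.18] rows min 1.0
```

View pics/w12.png

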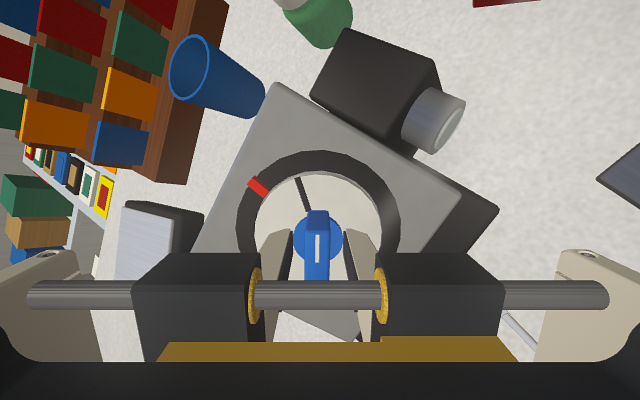

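Emit:
carry_out --grip_force 15 --targets '[{"tx": 0,"ty": 0,"tz": 0,"ax": 0,"ay": 0,"az": 0,"grip": 0.1},{"tx": 0,"ty": 0,"tz": 0,"ax": 0,"ay": 0,"az": 0,"grip": 0.05},{"tx": 0,"ty": 0,"tz": 0,"ax": 0,"ay": 0,"az": 0,"grip": 0.0}]'

```text
t: 10.42
tool_pos: [0.5272, 0.2013, 0.1219]
eef_rot: [0.448, 0.602, 0.623, -0.221]
wrist_force: [-0.0, -0.1, 0.1]
grip_width: 0.0169
```

Emit:
carry_out --targets '[{"tx": 0,"ty": 0,"tz": 0,"ax": -4,"ay": 0,"az": 0,"grip": 0},{"tx": 0,"ty": 0,"tz": 0,"ax": -8,"ay": 0,"az": 0,"grip": 0},{"tx": 0,"ty": 0,"tz": 0,"ax": -12,"ay": 0,"az": 0,"grip": 0},{"tx": 0,"ty": 0,"tz": 0,"ax": -16,"ay": 0,"az": 0,"grip": 0},{"tx": 0,"ty": 0,"tz": 0,"ax": -20,"ay": 0,"az": 0,"grip": 0},{"tx": 0,"ty": 0,"tz": 0,"ax": -20,"ay": 0,"az": 0,"grip": 0}]'

```text
t: 10.92
tool_pos: [0.527, 0.2017, 0.122]
eef_rot: [0.547, 0.514, 0.652, -0.108]
wrist_force: [-1.6, -1.0, 4.7]
grip_width: 0.014
```

Run:
```python
from h import *
np.set_printoptions(precision=4,suppress=True)
F=np.array([.5298,.2129,.105])
o=arm.get_obs();print(pose()[0],o['q'],o['wrist_force'],o['ft_torque'],o['grip_width'])
p,R=pose();y=R[:,1];print('a',np.arctan2(-y@V,y@U))
plan(F+N*.019,Rk(0.74))
```

```text
[0.527  0.2017 0.122 ] [ 0.3552  0.6758 -0.7307  2.2378 -0.8446  0.1502 -0.3291] [-1.5718 -1.017   4.664 ] [-0.3852  0.1659  0.0229] 0.01400013372672964
a 0.736564670538966
shift [1.5 0.2 0.3] turn [ 0.2   0.05 -0.14] rows min 1.0
```

Emit:
carry_out --targets '[{"tx": 0,"ty": 0,"tz": 0,"ax": -4,"ay": 0,"az": 0,"grip": 0},{"tx": 0,"ty": 0,"tz": 0,"ax": -8,"ay": 0,"az": 0,"grip": 0},{"tx": 0,"ty": 0,"tz": 0,"ax": -12,"ay": 0,"az": 0,"grip": 0},{"tx": 0,"ty": 0,"tz": 0,"ax": -16,"ay": 0,"az": 0,"grip": 0},{"tx": 0,"ty": 0,"tz": 0,"ax": -20,"ay": 0,"az": 0,"grip": 0},{"tx": 0,"ty": 0,"tz": 0,"ax": -20,"ay": 0,"az": 0,"grip": 0}]'

```text
t: 11.42
tool_pos: [0.5267, 0.202, 0.1221]
eef_rot: [0.628, 0.411, 0.661, 0.007]
wrist_force: [-1.2, -0.6, 6.2]
grip_width: 0.0145
```

Run:
```python
from h import *
np.set_printoptions(precision=4,suppress=True)
F=np.array([.5298,.2129,.105])
o=arm.get_obs();print(pose()[0],o['q'],o['wrist_force'],o['ft_torque'],o['grip_width'])
p,R=pose();y=R[:,1];print('a',np.arctan2(-y@V,y@U))
plan(F+N*.019,Rk(0.39))
grab('wrist','w13')
```

```text
[0.5267 0.202  0.1221] [ 0.3782  0.6875 -0.7683  2.2366 -0.6937  0.1338 -0.1297] [-1.2041 -0.6116  6.1799] [-0.0987  0.1242  0.0073] 0.014467143440081591
a 0.38721052105675796
shift [ 1.5 -0.   0.7] turn [ 0.16  0.06 -0.11] rows min 1.0
```

View pics/w13.png

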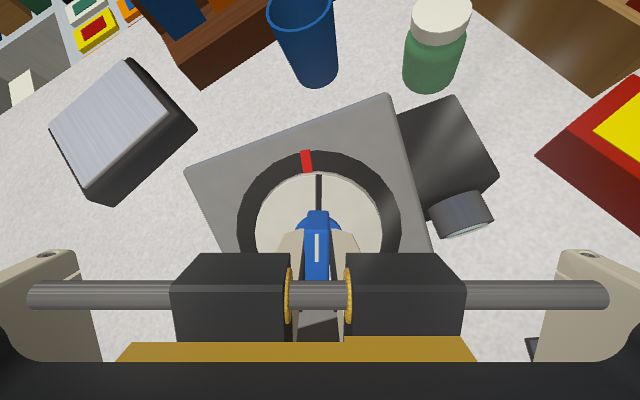

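Emit:
carry_out --targets '[{"tx": 0,"ty": 0,"tz": 0,"ax": -4,"ay": 0,"az": 0,"grip": 0},{"tx": 0,"ty": 0,"tz": 0,"ax": -8,"ay": 0,"az": 0,"grip": 0},{"tx": 0,"ty": 0,"tz": 0,"ax": -12,"ay": 0,"az": 0,"grip": 0},{"tx": 0,"ty": 0,"tz": 0,"ax": -16,"ay": 0,"az": 0,"grip": 0},{"tx": 0,"ty": 0,"tz": 0,"ax": -20,"ay": 0,"az": 0,"grip": 0},{"tx": 0,"ty": 0,"tz": 0,"ax": -24,"ay": 0,"az": 0,"grip": 0},{"tx": 0,"ty": 0,"tz": 0,"ax": -25,"ay": 0,"az": 0,"grip": 0},{"tx": 0,"ty": 0,"tz": 0,"ax": -25,"ay": 0,"az": 0,"grip": 0}]'

```text
t: 12.13
tool_pos: [0.5262, 0.2023, 0.1221]
eef_rot: [0.701, 0.266, 0.645, 0.149]
wrist_force: [-3.2, 0.7, 6.9]
grip_width: 0.0142
```

Run:
```python
from h import *
np.set_printoptions(precision=4,suppress=True)
F=np.array([.5298,.2129,.105])
o=arm.get_obs();print(pose()[0],o['q'],o['wrist_force'],o['ft_torque'],o['grip_width'])
p,R=pose();y=R[:,1];print('a',np.arctan2(-y@V,y@U))
plan(F+N*.019,Rk(-.05))
a=grab('wrist','w14')['img'];cv2.imwrite('pics/c14.png',cv2.resize(a[130:260,220:420],None,fx=4,fy=4,interpolation=cv2.INTER_CUBIC))
```

```text
[0.5262 0.2023 0.1221] [ 0.4002  0.6998 -0.8049  2.2358 -0.5064  0.1212  0.1177] [-3.1846  0.7329  6.9371] [0.1847 0.2487 0.173 ] 0.01421129933435976
a -0.04650663866574105
shift [ 1.4 -0.5  1.2] turn [-0.2   0.04 -0.07] rows min 1.0
```

View pics/c14.png

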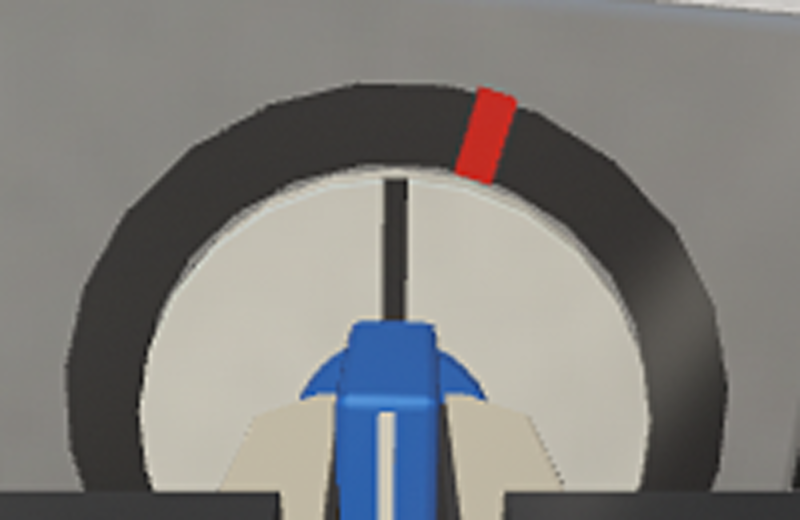

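Run:
```python
from h import *
W=load('wrist');F=np.array([.5298,.2129,.105])
g=lambda x,y:(220+(x+.5)/4-.5,130+(y+.5)/4-.5)
for n,px in(('mark in',(474,178)),('mark out',(497,92)),('ptr out',(396,180)),('ptr in',(396,320))): print(n,angle(W,g(*px),F,.01))
```

```text
mark in (np.float64(0.241544243458594), np.float64(44.87806328423277))
mark out (np.float64(0.230230504639397), np.float64(59.09830463968953))
ptr out (np.float64(-0.04462530153018898), np.float64(42.711664260988194))
ptr in (np.float64(-0.041681231855767074), np.float64(18.923806241603103))
```

Emit:
carry_out --targets '[{"tx": 0,"ty": 0,"tz": 0,"ax": 4,"ay": 0,"az": 0,"grip": 0},{"tx": 0,"ty": 0,"tz": 0,"ax": 8,"ay": 0,"az": 0,"grip": 0},{"tx": 0,"ty": 0,"tz": 0,"ax": 12,"ay": 0,"az": 0,"grip": 0},{"tx": 0,"ty": 0,"tz": 0,"ax": 16,"ay": 0,"az": 0,"grip": 0},{"tx": 0,"ty": 0,"tz": 0,"ax": 20,"ay": 0,"az": 0,"grip": 0},{"tx": 0,"ty": 0,"tz": 0,"ax": 24,"ay": 0,"az": 0,"grip": 0},{"tx": 0,"ty": 0,"tz": 0,"ax": 28,"ay": 0,"az": 0,"grip": 0},{"tx": 0,"ty": 0,"tz": 0,"ax": 31,"ay": 0,"az": 0,"grip": 0},{"tx": 0,"ty": 0,"tz": 0,"ax": 31,"ay": 0,"az": 0,"grip": 0},{"tx": 0,"ty": 0,"tz": 0,"ax": 31,"ay": 0,"az": 0,"grip": 0},{"tx": 0,"ty": 0,"tz": 0,"ax": 31,"ay": 0,"az": 0,"grip": 0}]'

```text
t: 13.1
tool_pos: [0.5268, 0.2019, 0.122]
eef_rot: [0.605, 0.444, 0.661, -0.029]
wrist_force: [-2.8, -1.5, 6.9]
grip_width: 0.0137
```

Run:
```python
from h import *
np.set_printoptions(precision=4,suppress=True)
F=np.array([.5298,.2129,.105])
o=arm.get_obs();print(pose()[0],o['q'],o['wrist_force'],o['ft_torque'],o['grip_width'])
p,R=pose();y=R[:,1];print('a',np.arctan2(-y@V,y@U))
a=grab('wrist','w15')['img'];cv2.imwrite('pics/c15.png',cv2.resize(a[130:260,220:420],None,fx=4,fy=4,interpolation=cv2.INTER_CUBIC))
```

```text
[0.5268 0.2019 0.122 ] [ 0.3674  0.682  -0.7509  2.2371 -0.7677  0.1409 -0.1635] [-2.8233 -1.5458  6.9323] [0.0626 0.0538 0.08  ] 0.013718701718541858
a 0.49437206573888404
```

View pics/c15.png

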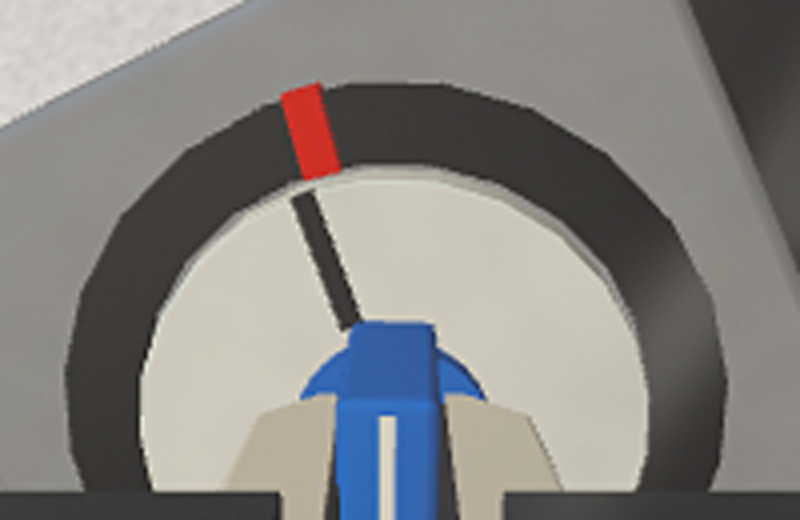

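```bash
cat >> h.py <<'E'
def dialmeas(W,F,rM=(47,58),rP=(24,41)):
    """rectify by sampling rays: angle of red mark on bezel & black pointer on the dial, by radius rings"""
    K=W['intrinsics'];im=W['img'].astype(float)
    th=np.linspace(-.6,1.4,1601);out={}
    def samp(r,h):
        X=[F+N*h+r*(np.cos(t)*U-np.sin(t)*V) for t in th]; p=np.array([proj(W,x) for x in X],np.float32)
        return cv2.remap(W['img'],p[None,:,0].copy(),p[None,:,1].copy(),cv2.INTER_LINEAR)[0].astype(float)
    m=[];q=[]
    for r in np.arange(rM[0],rM[1],1.):
        s=samp(r/1000,.010);w=np.clip(s[:,2]-s[:,:2].max(1)-60,0,None)
        if w.sum()>0:m.append((w*th).sum()/w.sum())
    for r in np.arange(rP[0],rP[1],1.):
        s=samp(r/1000,.010);g=s.max(1);w=np.clip(110-g,0,None)
        # longest dark run nearest the median
        if w.sum()>0:
            k=th[np.argmax(cv2.GaussianBlur(w[None,:],(0,0),20)[0])];w=w*(abs(th-k)<.12);q.append((w*th).sum()/w.sum())
    return np.array(m),np.array(q)
E
python3 - <<'E'
from h import *
import glob
np.set_printoptions(precision=3,suppress=True)
F=np.array([.5298,.2129,.105]);W=load('wrist')
m,q=dialmeas(W,F);print(m,q,np.median(m),np.median(q),np.median(q)-np.median(m))
E
```

```text
[0.234 0.234 0.234 0.234 0.235 0.234 0.235 0.234 0.234 0.234 0.236] [0.128 0.135 0.129 0.128 0.134 0.132 0.136 0.134 0.134 0.13  0.139 0.135
 0.135 0.136 0.139 0.135 0.138] 0.2340382091085493 0.13463578138343302 -0.09940242772511629
```

Emit:
carry_out --targets '[{"tx": 0,"ty": 0,"tz": 0,"ax": 1.5,"ay": 0,"az": 0,"grip": 0},{"tx": 0,"ty": 0,"tz": 0,"ax": 3,"ay": 0,"az": 0,"grip": 0},{"tx": 0,"ty": 0,"tz": 0,"ax": 4,"ay": 0,"az": 0,"grip": 0},{"tx": 0,"ty": 0,"tz": 0,"ax": 4.7,"ay": 0,"az": 0,"grip": 0},{"tx": 0,"ty": 0,"tz": 0,"ax": 4.7,"ay": 0,"az": 0,"grip": 0},{"tx": 0,"ty": 0,"tz": 0,"ax": 4.7,"ay": 0,"az": 0,"grip": 0},{"tx": 0,"ty": 0,"tz": 0,"ax": 4.7,"ay": 0,"az": 0,"grip": 0}]'

```text
t: 13.73
tool_pos: [0.5269, 0.2019, 0.122]
eef_rot: [0.586, 0.468, 0.659, -0.056]
wrist_force: [-2.3, -0.7, 7.1]
grip_width: 0.0139
```

Run:
```python
from h import *
np.set_printoptions(precision=3,suppress=True)
F=np.array([.5298,.2129,.105]);W=grab('wrist','w16')
m,q=dialmeas(W,F);print(q,np.median(m),np.median(q),q[-5:].mean()-np.median(m))
p,R=pose();y=R[:,1];print('a',np.arctan2(-y@V,y@U),arm.get_obs()['t'])
```

```text
[0.207 0.202 0.21  0.206 0.209 0.207 0.211 0.209 0.208 0.214 0.215 0.211
 0.207 0.215 0.212 0.212 0.213] 0.23447917878329658 0.20997301975157814 -0.022722746801118437
a 0.5762880303182912 13.7833
```

Emit:
carry_out --targets '[{"tx": 0,"ty": 0,"tz": 0,"ax": 0.6,"ay": 0,"az": 0,"grip": 0},{"tx": 0,"ty": 0,"tz": 0,"ax": 1.2,"ay": 0,"az": 0,"grip": 0},{"tx": 0,"ty": 0,"tz": 0,"ax": 1.2,"ay": 0,"az": 0,"grip": 0},{"tx": 0,"ty": 0,"tz": 0,"ax": 1.2,"ay": 0,"az": 0,"grip": 0},{"tx": 0,"ty": 0,"tz": 0,"ax": 1.2,"ay": 0,"az": 0,"grip": 0}]'

```text
t: 14.2
tool_pos: [0.5269, 0.2019, 0.122]
eef_rot: [0.581, 0.474, 0.658, -0.063]
wrist_force: [-1.9, -0.4, 5.9]
grip_width: 0.014
```

Run:
```python
from h import *
np.set_printoptions(precision=3,suppress=True)
F=np.array([.5298,.2129,.105]);W=grab('wrist','w17')
m,q=dialmeas(W,F);print(q,np.median(m),np.median(q),q[-5:].mean()-np.median(m))
p,R=pose();y=R[:,1];print('a',np.arctan2(-y@V,y@U),arm.get_obs()['t'])
a=W['img'];cv2.imwrite('pics/c17.png',cv2.resize(a[130:260,220:420],None,fx=4,fy=4,interpolation=cv2.INTER_CUBIC))
```

```text
[0.229 0.223 0.232 0.227 0.231 0.228 0.232 0.231 0.23  0.234 0.237 0.232
 0.229 0.237 0.233 0.233 0.234] 0.23400247888358433 0.23178167162131263 -0.0007984322058588178
a 0.5972234494884497 14.25
```

View pics/c17.png

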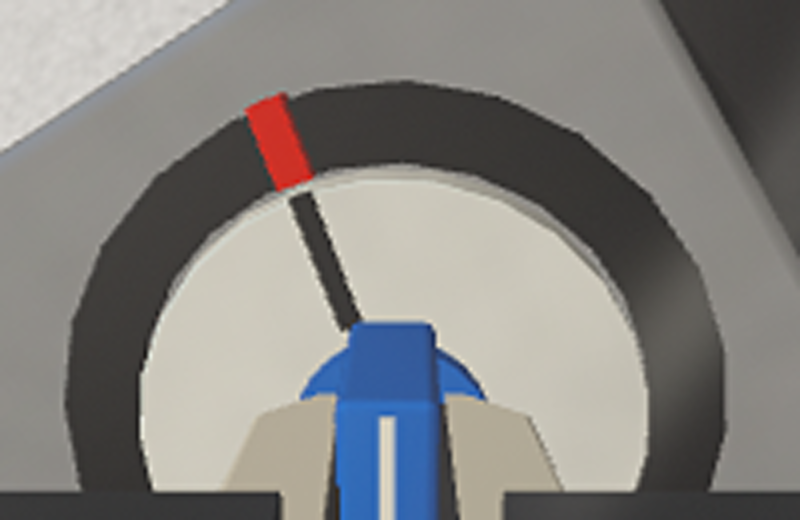

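Run:
```python
from h import *
F=np.array([.5298,.2129,.105]);W=load('wrist')
g=lambda x,y:(220+(x+.5)/4-.5,130+(y+.5)/4-.5)
for h in(.008,.01,.012,.014): print(h,[np.round(angle(W,g(*px),F,h),4) for px in((294.5,185),(266.5,102),(296,187.5))], 'ptr',angle(W,g(301,195),F,.01))
```

```text
0.008 [array([ 0.2244, 44.3595]), array([ 0.2419, 58.5103]), array([ 0.226 , 43.8854])] ptr (np.float64(0.23943651316243653), np.float64(42.72135647622696))
0.01 [array([ 0.231 , 44.6261]), array([ 0.2467, 58.6239]), array([ 0.2326, 44.1577])] ptr (np.float64(0.23943651316243653), np.float64(42.72135647622696))
0.012 [array([ 0.2374, 44.8945]), array([ 0.2514, 58.7388]), array([ 0.2391, 44.4319])] ptr (np.float64(0.23943651316243653), np.float64(42.72135647622696))
0.014 [array([ 0.2438, 45.1648]), array([ 0.2561, 58.855 ]), array([ 0.2455, 44.708 ])] ptr (np.float64(0.23943651316243653), np.float64(42.72135647622696))
```

Emit:
carry_out --targets '[{"tx": 0,"ty": 0,"tz": 0,"ax": 0.3,"ay": 0,"az": 0,"grip": 0},{"tx": 0,"ty": 0,"tz": 0,"ax": 0.3,"ay": 0,"az": 0,"grip": 0},{"tx": 0,"ty": 0,"tz": 0,"ax": 0.3,"ay": 0,"az": 0,"grip": 0.2},{"tx": 0,"ty": 0,"tz": 0,"ax": 0.3,"ay": 0,"az": 0,"grip": 0.3},{"tx": 0,"ty": 0,"tz": 0,"ax": 0.3,"ay": 0,"az": 0,"grip": 0.35},{"tx": 0,"ty": 0,"tz": 0,"ax": 0.3,"ay": 0,"az": 0,"grip": 0.35}]'

```text
t: 14.75
tool_pos: [0.527, 0.2013, 0.1212]
eef_rot: [0.579, 0.476, 0.658, -0.065]
wrist_force: [0.7, 0.4, -0.1]
grip_width: 0.0312
```

Emit:
carry_out --targets '[{"tx": -15,"ty": 0,"tz": 0,"ax": 0,"ay": 0,"az": 0,"grip": 0.35},{"tx": -45,"ty": 0,"tz": 0,"ax": 0,"ay": 0,"az": 0,"grip": 0.35},{"tx": -80,"ty": 0,"tz": 0,"ax": -4,"ay": 0,"az": 0,"grip": 0.35},{"tx": -110,"ty": 0,"tz": 0,"ax": -9,"ay": 0,"az": 0,"grip": 0.35},{"tx": -125,"ty": 0,"tz": 0,"ax": -15,"ay": 0,"az": 0,"grip": 0.5},{"tx": -125,"ty": 0,"tz": 0,"ax": -20,"ay": 0,"az": 0,"grip": 0.5},{"tx": -125,"ty": 0,"tz": 0,"ax": -20,"ay": 0,"az": 0,"grip": 0.5},{"tx": -125,"ty": 0,"tz": 0,"ax": -20,"ay": 0,"az": 0,"grip": 0.5},{"tx": -125,"ty": 0,"tz": 0,"ax": -20,"ay": 0,"az": 0,"grip": 0.5}]'

```text
t: 15.5
tool_pos: [0.511, 0.1328, 0.2241]
eef_rot: [0.652, 0.37, 0.66, 0.049]
wrist_force: [-0.8, 0.3, -0.4]
grip_width: 0.0466
```

Run:
```python
from h import *
np.set_printoptions(precision=3,suppress=True)
F=np.array([.5298,.2129,.105]);W=grab('wrist','w18')
m,q=dialmeas(W,F,rP=(28,41));print(q,np.median(m),np.median(q),q[-5:].mean()-np.median(m))
print(pose()[0],arm.get_obs()['t'],arm.get_obs()['q'])
a=W['img'];cv2.imwrite('pics/c18.png',cv2.resize(a[120:270,220:420],None,fx=4,fy=4,interpolation=cv2.INTER_CUBIC))
```

```text
[0.245 0.246 0.246 0.247 0.247 0.248 0.248 0.248 0.248 0.249 0.249 0.25
 0.25 ] 0.23780321202901947 0.24787652393696108 0.011342828722758935
[0.511 0.133 0.224] 15.55 [ 0.519  0.462 -0.713  2.188 -0.633  0.465 -0.034]
```

View pics/c18.png

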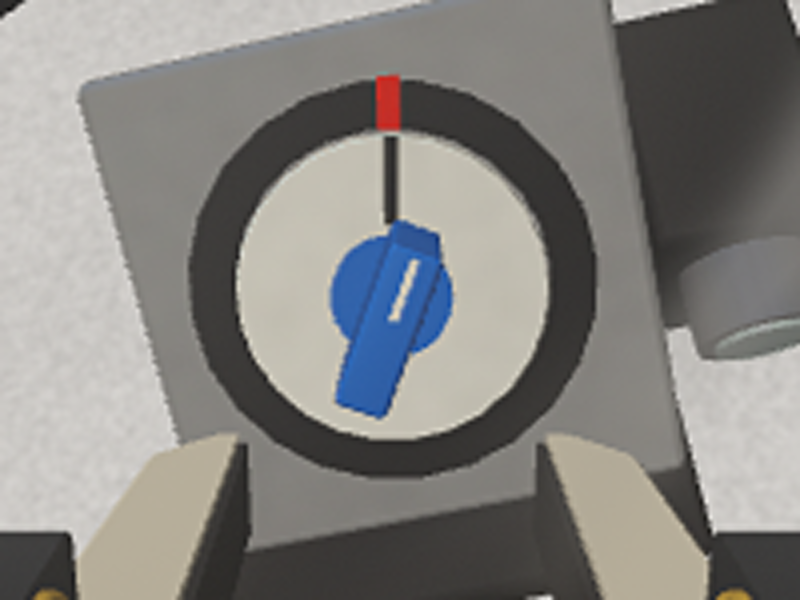

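Run:
```python
from h import *
np.set_printoptions(precision=3,suppress=True)
F=np.array([.5298,.2129,.105]);W=load('wrist')
g=lambda x,y:(220+(x+.5)/4-.5,120+(y+.5)/4-.5)
X=lambda x,y:(onplane(W,g(x,y),F+N*.051)-F-N*.051)@np.stack([U,-V],1)*1000
for A,B in(((414,262),(396,320)),((391,245),(337,404)),((437,262),(383,416))):
    a,b=X(*A),X(*B);print(a,b,np.arctan2(*(a-b)[::-1]))
m=W['img'][:,:,:].astype(float)
hsv=cv2.cvtColor(W['img'],cv2.COLOR_BGR2HSV);b=cv2.inRange(hsv,(105,150,165),(115,255,255))
print(hsv[int(g(0,350)[1]),int(g(385,0)[0])],hsv[int(g(0,300)[1]),int(g(345,0)[0])])
for h in(.010,.012,.014):
  print(h,[angle(W,g(*p),F,h) for p in((388.5,128),(388,78))])
```

```text
[14.966  9.42 ] [2.083 1.521] 0.5499882545294132
[20.42   5.131] [-15.123 -18.271] 0.5822675451127083
[13.54 14.78] [-21.149  -7.994] 0.5809367948584525
[108 181 169] [108 179 170]
0.01 [(np.float64(0.2394730779293114), np.float64(45.13868304097874)), (np.float64(0.2419270001108351), np.float64(58.34356424602418))]
0.012 [(np.float64(0.2396050471273625), np.float64(45.319125259517364)), (np.float64(0.24200920102549736), np.float64(58.43647038788903))]
0.014 [(np.float64(0.2397359695960684), np.float64(45.49956826106786)), (np.float64(0.24209114097766743), np.float64(58.529376923355024))]
```

Run:
```python
from h import *
F=np.array([.5298,.2129,.105]);W=load('wrist')
def rect(h,s=10,n=300):
    ax=(np.arange(n*2)-n)/s/1000
    p=np.array([[proj(W,F+N*h-y*U-x*V) for x in ax] for y in ax],np.float32)
    return cv2.remap(W['img'],p[...,0],p[...,1],cv2.INTER_CUBIC)
a=rect(.051);b=rect(.010,s=6)
for im,s in((a,10),(b,6)):
    cv2.line(im,(300,290),(300,310),(0,255,0),1);cv2.line(im,(290,300),(310,300),(0,255,0),1)
cv2.imwrite('pics/r18.png',cv2.resize(np.hstack([a,b]),(800,400)))
t=((a.min(2)>150)).astype(np.uint8);t[:100]=0
k,l,st,ce=cv2.connectedComponentsWithStats(t)
for i in range(1,k):
    if 300<st[i,4]<6000:
        pts=np.argwhere(l==i)[:,::-1].astype(np.float32);v=cv2.fitLine(pts,cv2.DIST_L2,0,.01,.01).ravel();print('tick?',st[i],ce[i],np.arctan2(v[0],-v[1]))
```

```text
tick? [ 300  145  104  134 3045] [352.07783251 212.65353038] 0.60314703
```

View pics/r18.png

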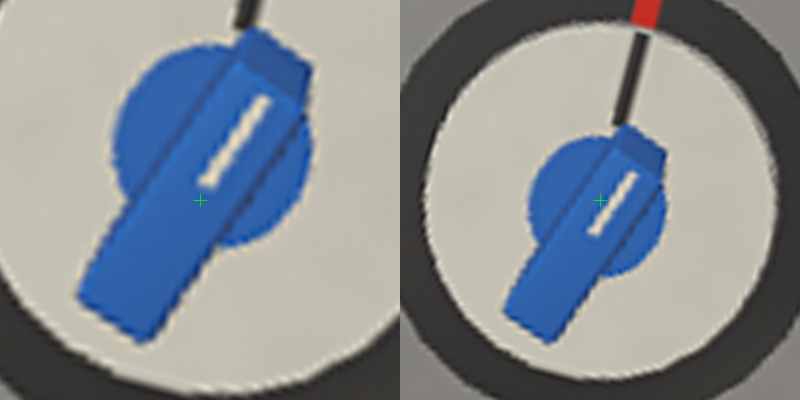

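Run:
```python
from h import *
b=grab('scene','s19')['img'];a=grab('top','t19')['img']
o=cv2.imread('pics/top0.png')
cv2.imwrite('pics/c19.png',np.hstack([cv2.resize(b[160:260,180:380],(400,200)),cv2.resize(a[80:330,60:580],(400,200))]))
cv2.imwrite('pics/c19b.png',cv2.resize(b[170:250,270:370],None,fx=6,fy=6,interpolation=cv2.INTER_CUBIC))
```

```text
(no output)
```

View pics/t19.png

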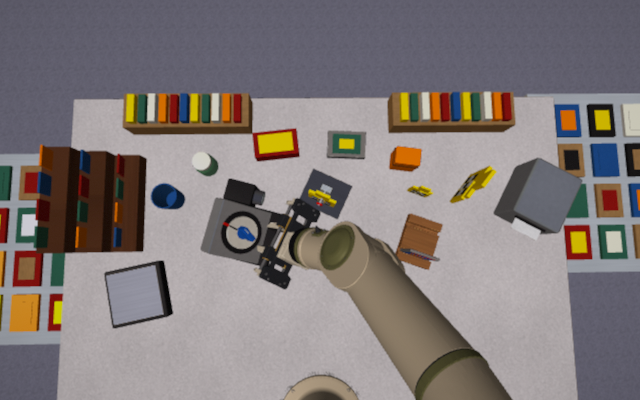

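View pics/c19b.png

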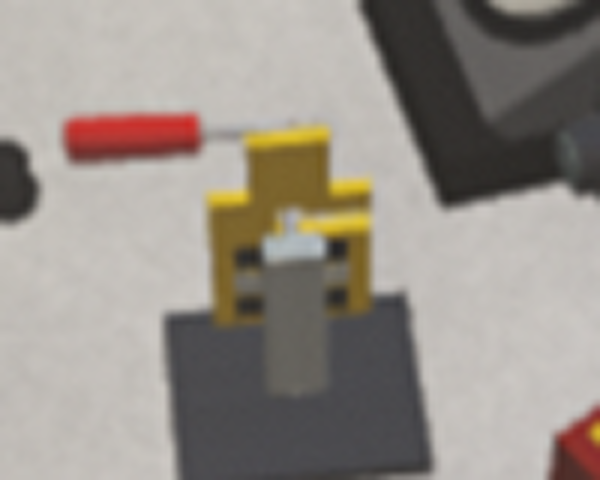

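The plate hangs on the stand (top view, about 322,197). The dial is set, everything else is where it started, and the gripper is clear.

```bash
python3 -c "
from bench import arm
print(arm.job_done())"
```

```text
the job is handed in; nothing more can be done
None
```

The yellow plate hangs on the stand's pin and the dial is set within about 1° of the red mark, with the slack taken up clockwise. I handed the job in at about 15.7 s, and it gives no verdict.

- **Plate:** I lifted the plate from the rack's far groove. Its tab and shoulder measured 60 mm, matching the given size; the two loose yellow look-alikes were left alone. I slid its slot over the pin, lowered it about 10 mm until the notch touched, and let go. The last scene picture shows it hanging upright with the pin in the notch.
- **Dial:** I turned it back anticlockwise until the pointer was 0.28 rad (16°) short of the mark, then came up turning clockwise only and let go.
- **Last checks on the dial:**
  - **Pointer:** about 0.01 rad (0.6°) past the mark after release. While still gripped it had read between 0.015 short and level, and I added a final 0.3° before letting go. I left the small overshoot uncorrected.
  - **Slack:** 0.355 rad from the white tick, which means fully taken up. A rougher reading from the bar's edges gave 0.334 rad.
  - **Bezel:** the mark read about 0.24 rad before and after, so it did not turn beyond measuring noise.
- **Everything else:** in the last top view the other objects look unmoved, by eye, and the gripper was clear of everything.

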